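Pin a pack of clock-face blanks in the drilling jig

ROBOT

A 6-joint arm with a two-finger parallel gripper is mounted at the origin on the work surface. World frame = base frame: x ahead of the robot, y to its left, z up, the work surface at z = 0. Lengths are in m, angles in rad, forces in N, time in s.
With the tool pointing down it reaches from about 0.375 to 0.975 m from the base axis. Payload 3.8 kg.
Tool frame: the origin (TCP) lies on the centre line of the jaws, within the pads' length; the fingertips stand 11 mm ahead of it and the grasp point (between the pads) lies 8 mm behind it; z points along the fingers, y is the line along which they close (so a half turn about z gives the same grasp; the last joint's range is limited). The gripper opens to 85 mm and grips with 20 to 120 N. Pads are 22 mm wide; open, the fingers measure 114 mm over their backs; the gripper's body (76 mm by 85 mm) begins 54 mm behind the grasp point. The pads swing forward as they close: fully open they stand 13 mm farther back than shut.
Start: joints at [1.075, 0.264, 1.604, -0, 1.274, -0.037], TCP at [0.299, 0.605, 0.242] pointing down, gripper open.
Joint ranges: [-2.63, 2.63], [-0.94, 2.18], [0.31, 2.57], [-1.31, 4.45], [0, 2.66], [-2.55, 2.55]. Speed limits (rad/s): [2.57, 2.57, 3.14, 3.14, 3.14, 3.14].

INTERFACE

Orientations are given as [roll, pitch, yaw] about the fixed x, y, z axes, in that order (R = Rz(yaw) Ry(pitch) Rx(roll)).
In Python, from plant import env gives the robot as it stands.
- The arm moves only by the tool jog_arm, never from a script. Its argument "targets" is a list of rows, each an object with "delta_pos": the shift along the tool's x, y, z as a fraction of full scale, a list of three; "turn": the turn, a rotation vector about the tool's x, y, z as a fraction of full scale, a list of three; "hand": the gripper command: -1 is shut, 1 is fully open, values between are in proportion. A call has 1 to 20 rows; each row is the pose to reach, as a shift and turn from the pose commanded when the call began, along the tool's axes at that moment, turning the shorter way round; what a row does not reach only later rows make up. Full scale, the value 1, is 0.15 m for a shift and 360 degrees for a turn. A row lasts 1/12 s, in which the tool goes at most 41.7 mm and 7.16 degrees, less where a joint would pass 70% of its speed; a pose out of reach is approached as far as the arm can. A call with a number of a shift or a turn outside -1 to 1 is refused whole. A call with a gripper value outside its range is refused whole. The fingers move at their own pace and stop on an object; "force" is the grip in N (left out, the last holds). Time passes only in rows, so rows that repeat a pose let the fingers close. It gives the time, the measured TCP pose, the force, the opening and the grip force at its end, in the units of the state.
- env.observe(): the state, without advancing time (a new reading comes with each control period).
- env.capture(name): name is "scene" or "side" or "wrist"; returns (picture, depth): 420x560x3 uint8, blue, green, red; 420x560 float32, m along the optical axis (not along the pixel's ray), 0 where there is no reading.
- env.get_calibration(name): a dict with "fovy" (degrees; the focal length in pixels is half the picture's height over the tangent of half this angle, whatever the lens; pixels are square), "cx", "cy" (the principal point, pixels), "k1" (the pictures are not rectified: a ray, as slopes to the right and down, at radius r is drawn at 1 + k1 r^2 times it, then the intrinsics apply), "pose" (4x4, takes a point from camera to world coordinates). Camera axes: x right, y down, z forward; pixel columns grow to the right and rows downward; lengths in m; the calibration is good to about 2 mm. A picture is of the moment at which its call begins: read the wrist's pose just before it. get_calibration takes no time and is no camera call; for the wrist camera it gives the pose at the moment of the call.
- env.hand_in(): hands the job in; it is judged then, once.
The state is a dict: "clock": time; "joint_positions": joint angles; "joint_vel": joint speeds; "tau": joint torques, N m; "tool_pos": TCP position; "orientation": TCP orientation; "wrist_force": force on the tool from outside, world axes, zero at the start; "moment": the same for the moment, N m; "opening": finger opening in m; "finger_force": force on a finger pad.
Only numpy, scipy, OpenCV 4.12 (cv2) and the standard library are available. Lean on these libraries where they do the work, as an engineer would, in place of code of your own. Each camera call takes 0.05 s, during which the arm holds its last target. There are 200 camera calls.

TASK

Square the three stacked plywood blanks up against both fences of the drilling jig so that their holes line up, then take the long pin from the rack and push it down through all three blanks and into the jig, against the stiff plug in its hole, until it is fully home with its flange flat on the top blank; let go of it and leave it there. Work gently: nothing may be rammed or forced, and the short pin and everything else on the bench stay where they are.

Things in the scene. Friction and masses are not known exactly. Their poses are not given: they have to be found in the camera images.
- jig: Drilling jig. This is its steel base plate, 150 x 150 x 5 mm, fixed to the table; origin at table level, z up. A black slab (top 30 mm above the table) with two aluminium fences sits on it, clamped anywhere within 10 mm each way in x and y of the jig's middle: this offset is not measured: feel or see it. Never turned. Over 40 N on it (30 N under the pin) is too much.
- fences (a point): Nominal corner where the fences meet (carriage offset unknown, up to 10 mm): x = y = 45 mm in the jig's frame, at 48 mm, the fences' top. Nominally their inner faces are the planes x = +45 and y = +45 mm; each is 8 mm thick and 72 mm long. A blank flat against both has its hole exactly over the slab's hole.
- slab (a point): Nominal centre of the slab's 13.5 mm hole at its top, 30 mm up, over the jig's origin (same unknown offset). The slab spans -38 to +53 mm from the hole in x and y. No fence at -x and -y: there the blanks (edges 30 to 54 mm above the table) overhang the slab by 7 mm or more and a fingertip can push all three edges at once.
- plug (a joint): Travel in m of the stiff brass plug in the slab's hole: starts at 0 to 0.003, grows as it is pushed down, at most 0.013; 0.010 with the pin fully home. At 0 its top is 24 mm above the table (6 mm under the slab's top). It creeps down only under a steady push of 6 to 7 N and stays where it is left; the pin's weight does not move it.
- board_low: Lowest of three alike loose plywood clock-face blanks, 90 x 90 x 8 mm, 14 mm hole through the centre, about 60 g, stacked flat on the slab. Each starts 5 to 32 mm away from each fence and turned up to 0.07 rad, on its own. 1-2 N slides it; a finger pressing on it with over 20 N bruises it. Origin: on the hole's axis, at the underside; x, y along the edges, z up.
- board_mid: Middle one of three alike loose plywood clock-face blanks, 90 x 90 x 8 mm, 14 mm hole through the centre, about 60 g, stacked flat on the slab. Each starts 5 to 32 mm away from each fence and turned up to 0.07 rad, on its own. 1-2 N slides it; a finger pressing on it with over 20 N bruises it. Origin: on the hole's axis, at the underside; x, y along the edges, z up.
- board_top: Topmost of three alike loose plywood clock-face blanks, 90 x 90 x 8 mm, 14 mm hole through the centre, about 60 g, stacked flat on the slab. Each starts 5 to 32 mm away from each fence and turned up to 0.07 rad, on its own. 1-2 N slides it; a finger pressing on it with over 20 N bruises it. Origin: on the hole's axis, at the underside; x, y along the edges, z up.
- pin: Long locating pin, 70 g, upright in one of the rack's holes: steel shaft 12 mm wide, 40 mm long, lowest 2.5 mm tapering to 9 mm; flange 24 mm wide, 5 mm thick; dark wooden cylinder handle 24 mm wide, 40 mm tall. Origin: centre of the shaft's tip, z up (flange underside 40, handle 45 to 85 mm). In the rack its origin is 5 mm above the table; home in the jig, 14 mm, the flange on the top blank.
- stub: The other pin in the rack, too short for this job: shaft 12 mm in diameter but 22 mm long, a flange, and a wooden ball 30 mm in diameter on top. Origin: centre of the shaft's lower tip. Stays in the rack.
- rack: Fixed wooden rack, 150 (x) x 50 (y) x 45 mm high, with two 15 mm holes at x = -42 and +42 mm, y = 0; the long pin stands in either one, the stub in the other. Origin: centre of its underside.
- jar_a: Bystander: small closed glass jar, 52 mm wide, 45 mm high, origin under its centre.
- jar_b: Bystander: small closed glass jar, 52 mm wide, 45 mm high, origin under its centre.
- glue: Bystander: white glue bottle, 44 mm wide, 130 mm high, origin under its centre.
- phone: Bystander: black phone lying flat, 75 x 150 x 9 mm, origin under its centre.
- pliers: Bystander: pliers lying on the table, about 160 mm long, 12 mm high, origin at the pivot.
Mind the look-alikes: they are no part of the job. Leave any blue look-alike of the board_mid alone. What is shaped like the pin but yellow is not meant.

How it is judged:
By the outcome, as a careful person would: the job done as asked, in the order asked, and still so for the second after the job is handed in, with the robot touching nothing.
It also fails if it takes over 72 s, if anything falls off the work surface, if the arm or the gripper's body presses on something with over 40 N, if the wrist force passes 120 N, or if a joint passes its speed limit or range.

## Working session

There is one attempt and no reset: what is moved stays moved. The work goes in short steps, Python scripts to look and compute and a tool call to move; the robot and the scene stay as the last step left them, time stands still between calls to the robot, and variables do not carry over. Pictures are saved under pics/ and viewed, at most 10 in all, crops included, and the job is handed in when it is done.

Besides the shell and the picture viewer there is one more tool, called after "Emit:" as name(argument=value, ...), one argument or row to a line, values as JSON. jog_arm: Moves the arm, as the interface text tells. Shift numbers are shares of 0.15 m and turn numbers shares of 360 degrees, none past 1 either way. Its arguments: {"type":"object","properties":{"targets":{"type":"array"},"force":{"type":"number"}},"required":["targets"]}

```bash
ls; mkdir -p pics; cat > h.py <<'E'
import numpy as np, cv2
from plant import env
def cal(n):
    c=env.get_calibration(n); f=210/np.tan(np.radians(c['fovy'])/2); return f,c['cx'],c['cy'],c['k1'],np.array(c['pose'])
def ray(C,u,v):
    f,cx,cy,k,P=C
    K=np.array([[f,0,cx],[0,f,cy],[0,0,1.]])
    d=np.array([(u-cx)/f,(v-cy)/f]); s=d.copy()
    for _ in range(30): s=d/(1+k*(s@s))
    return P[:3,3],P[:3,:3]@np.array([s[0],s[1],1])
def onz(C,u,v,z):
    o,d=ray(C,u,v); return o+d*(z-o[2])/d[2]
def proj(C,p):
    f,cx,cy,k,P=C; q=P[:3,:3].T@(np.array(p)-P[:3,3]); s=q[:2]/q[2]; s=s*(1+k*(s@s)); return s*f+[cx,cy]
def dep(C,D,u,v):
    o,d=ray(C,u,v); return o+d*D[int(v),int(u)]
E
python3 - <<'E'
from h import *
for n in("scene","side","wrist"):
    p,d=env.capture(n); cv2.imwrite(f"pics/{n}0.png",p); np.save(f"pics/{n}0.npy",d)
    C=cal(n); print(n,C[:4],C[4].round(3).tolist())
    np.savez(f"pics/{n}0c.npz",*C)
print(env.observe())
E
```

```text
pics
scene (np.float64(452.53908693503877), 275.97887689751934, 198.19301556003043, -0.047565380928853186) [[-0.21, 0.62, -0.756, 1.351], [0.978, 0.135, -0.161, 0.197], [0.002, -0.773, -0.635, 0.707], [0.0, 0.0, 0.0, 1.0]]
side (np.float64(454.5056411836647), 278.010547497264, 206.62068752966496, -0.15405366424039385) [[1.0, 0.008, 0.02, 0.556], [-0.008, -0.726, 0.688, -0.578], [0.02, -0.688, -0.726, 0.684], [0.0, 0.0, 0.0, 1.0]]
wrist (np.float64(330.8032861491203), 280.257951995483, 215.73063810319212, -0.05186835446681966) [[0.443, 0.849, 0.288, 0.225], [0.896, -0.419, -0.145, 0.641], [-0.002, 0.322, -0.947, 0.373], [0.0, 0.0, 0.0, 1.0]]
{'clock': 0.15, 'joint_positions': array([ 1.07508282e+00,  2.64600032e-01,  1.60508019e+00,  4.36726563e-06,
        1.27370203e+00, -3.68965341e-02]), 'joint_vel': array([-0.00113898, -0.00295502, -0.00132448,  0.00210841, -0.00203028,
        0.00167103]), 'tau': array([ 2.94036317e-04, -5.15909314e+01, -3.67958272e+01, -3.70280941e-05,
        8.13106948e-03, -2.64808182e-05]), 'tool_pos': array([0.29868236, 0.60469998, 0.24122384]), 'orientation': array([-3.13980443e+00, -7.01856150e-05,  2.68277433e+00]), 'wrist_force': array([ 0.61291674, -0.97134731,  0.49790876]), 'moment': array([ 0.03578657,  0.04353914, -0.01887323]), 'finger_force': 0.0, 'opening': 0.08534774260088569}
```

View pics/scene0.png

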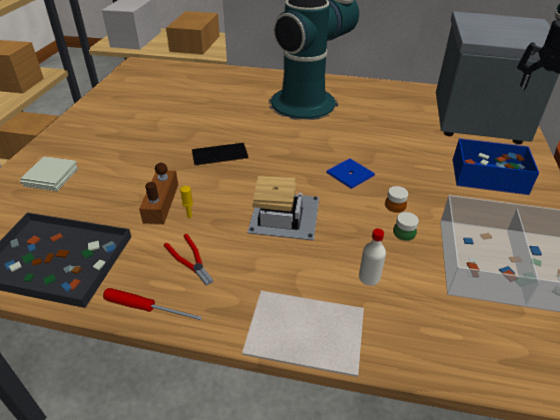

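View pics/side0.png

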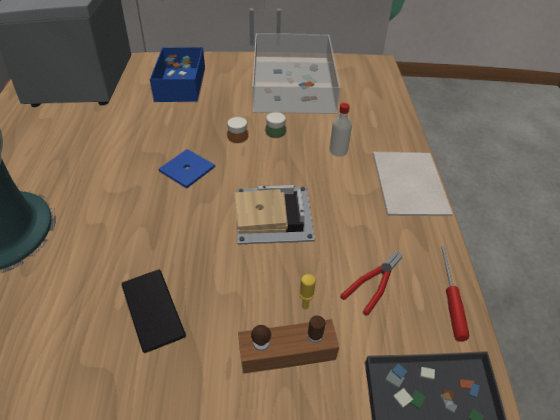

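```bash
python3 - <<'E'
from h import *
C=cal("side");D=np.load("pics/side0.npy")
for n,u,v,z in [("b1",241,191,.005),("b2",304,190,.005),("b3",240,236,.005),("b4",310,236,.005),("hole",260,207,.054),("cyltop",317,321,.09),("ball",261,335,.075),("yel",308,280,.085),("boardTL",236,194,.054),("boardBL",236,227,.054),("boardBR",286,226,.054),("glue",345,106,.13),("jarA",237,124,.045),("jarB",276,119,.045)]:
    print(n,onz(C,u,v,z).round(3),dep(C,D,u,v).round(3))
for P in [(0.55,0,.05),(.55,-.25,.05)]: print(proj(C,P))
p=cv2.imread("pics/side0.png"); a=cv2.resize(p[165:385,220:340],None,fx=3.2,fy=2.7,interpolation=cv2.INTER_CUBIC)
a=cv2.resize(p[170:250,225:325],(500,400),interpolation=cv2.INTER_CUBIC); b=cv2.resize(p[260:380,230:345],(383,400),interpolation=cv2.INTER_CUBIC)
cv2.imwrite("pics/crop1.png",np.hstack([a,b])[:, :800])
E
```

```text
b1 [0.496 0.111 0.005] [ 0.556 -0.578  0.684]
b2 [0.631 0.116 0.005] [0.631 0.117 0.003]
b3 [ 0.5   -0.013  0.005] [ 0.5   -0.013  0.005]
b4 [ 0.636 -0.012  0.005] [ 0.636 -0.013  0.006]
hole [0.539 0.018 0.054] [0.539 0.027 0.045]
cyltop [ 0.628 -0.246  0.09 ] [ 0.628 -0.245  0.089]
ball [ 0.546 -0.261  0.075] [ 0.546 -0.266  0.085]
yel [ 0.619 -0.17   0.085] [ 0.619 -0.169  0.085]
boardTL [0.491 0.053 0.054] [0.491 0.053 0.054]
boardBL [ 0.496 -0.033  0.054] [0.491 0.013 0.001]
boardBR [ 0.588 -0.029  0.054] [ 0.588 -0.021  0.045]
glue [0.719 0.25  0.13 ] [0.719 0.25  0.13 ]
jarA [0.479 0.295 0.045] [0.479 0.297 0.044]
jarB [0.571 0.316 0.045] [0.571 0.318 0.044]
[265.65475625 215.5055154 ]
[264.07168751 336.29066339]
```

View pics/crop1.png

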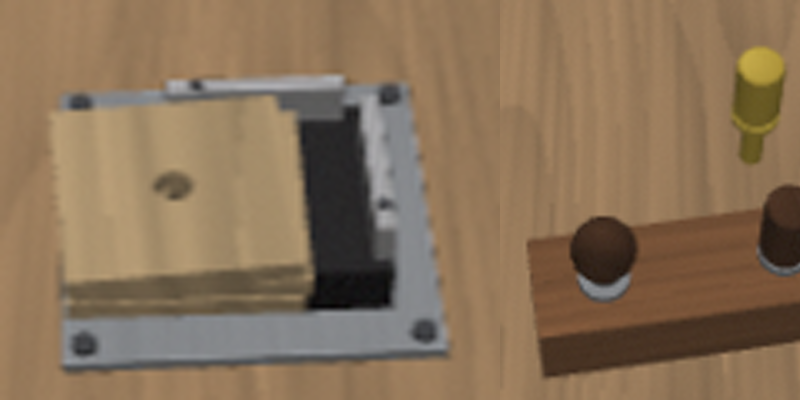

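Rack candidates in the side view are the dark cylinder (317,327), the ball (261,335) and the yellow pin (308,290). The dark cylinder in the rack is the long pin, since the ball is the stub and the yellow one is excluded. The crop confirms this. The blanks' stack is around (260,207), with fences at +x and +y and the jig's yaw about 2°. Next I'll move over the jig.

Emit:
jog_arm(
  targets=[
    {"delta_pos": [-0.8, -0.63, 0], "turn": [0, 0, 0], "hand": -1},
    {"delta_pos": [-0.8, -0.63, 0], "turn": [0, 0, 0], "hand": -1},
    {"delta_pos": [-0.8, -0.63, 0], "turn": [0, 0, 0], "hand": -1},
    {"delta_pos": [-0.8, -0.63, 0], "turn": [0, 0, 0], "hand": -1},
  ],
)

```text
clock: 0.48
tool_pos: [0.3653, 0.4643, 0.2416]
orientation: [-3.139, 0.001, 2.683]
wrist_force: [0.5, -0.2, -0.3]
opening: 0.0386
finger_force: 0.0
```

Emit:
jog_arm(
  targets=[
    {"delta_pos": [-0.8, -0.63, 0], "turn": [0, 0, 0], "hand": -1},
    {"delta_pos": [-0.8, -0.63, 0], "turn": [0, 0, 0], "hand": -1},
    {"delta_pos": [-0.8, -0.63, 0], "turn": [0, 0, 0], "hand": -1},
    {"delta_pos": [-0.8, -0.63, 0], "turn": [0, 0, 0], "hand": -1},
  ],
)

```text
clock: 0.82
tool_pos: [0.4311, 0.3262, 0.242]
orientation: [-3.14, 0.001, 2.682]
wrist_force: [0.4, -0.1, 0.2]
opening: -0.0003
finger_force: 0.0
```

Emit:
jog_arm(
  targets=[
    {"delta_pos": [-0.8, -0.63, 0], "turn": [0, 0, 0], "hand": -1},
    {"delta_pos": [-0.8, -0.63, 0], "turn": [0, 0, 0], "hand": -1},
    {"delta_pos": [-0.8, -0.63, 0], "turn": [0, 0, 0], "hand": -1},
    {"delta_pos": [-0.8, -0.63, 0], "turn": [0, 0, 0], "hand": -1},
    {"delta_pos": [-0.8, -0.63, 0], "turn": [0, 0, 0], "hand": -1},
  ],
)

```text
clock: 1.23
tool_pos: [0.4979, 0.187, 0.2421]
orientation: [-3.14, 0.002, 2.678]
wrist_force: [0.3, -0.8, 1.6]
opening: -0.0
finger_force: 0.0
```

Emit:
jog_arm(
  targets=[
    {"delta_pos": [-0.8, -0.63, 0.25], "turn": [0, 0, 0.172], "hand": -1},
    {"delta_pos": [-0.8, -0.63, 0.25], "turn": [0, 0, 0.172], "hand": -1},
    {"delta_pos": [-0.8, -0.63, 0.25], "turn": [0, 0, 0.172], "hand": -1},
    {"delta_pos": [-0.8, -0.63, 0.25], "turn": [0, 0, 0.172], "hand": -1},
    {"delta_pos": [-0.8, -0.63, 0.25], "turn": [0, 0, 0.172], "hand": -1},
    {"delta_pos": [-0.8, -0.63, 0.25], "turn": [0, 0, 0.172], "hand": -1},
    {"delta_pos": [-0.8, -0.63, 0.25], "turn": [0, 0, 0.172], "hand": -1},
    {"delta_pos": [-0.8, -0.63, 0.25], "turn": [0, 0, 0.172], "hand": -1},
    {"delta_pos": [-0.8, -0.63, 0.25], "turn": [0, 0, 0.172], "hand": -1},
    {"delta_pos": [-0.8, -0.63, 0.25], "turn": [0, 0, 0.172], "hand": -1},
    {"delta_pos": [-0.8, -0.63, 0.25], "turn": [0, 0, 0.172], "hand": -1},
    {"delta_pos": [-0.8, -0.63, 0.25], "turn": [0, 0, 0.172], "hand": -1},
  ],
)

```text
clock: 2.23
tool_pos: [0.5617, 0.0541, 0.2046]
orientation: [-3.141, -0.0, 1.605]
wrist_force: [1.0, 0.1, 0.7]
opening: 0.0003
finger_force: 0.0
```

```bash
python3 - <<'E'
from h import *
o=env.observe(); print({k:np.round(v,4).tolist() for k,v in o.items() if k in('clock','tool_pos','orientation','opening','wrist_force')})
C=cal("wrist");p,d=env.capture("wrist"); cv2.imwrite("pics/w1.png",p); np.save("pics/w1.npy",d);np.savez("pics/w1c.npz",*C)
E
```

```text
{'clock': 2.2333, 'tool_pos': [0.5617, 0.0541, 0.2046], 'orientation': [-3.1413, -0.0001, 1.6046], 'wrist_force': [1.024, 0.09, 0.7257], 'opening': 0.0003}
```

View pics/w1.png

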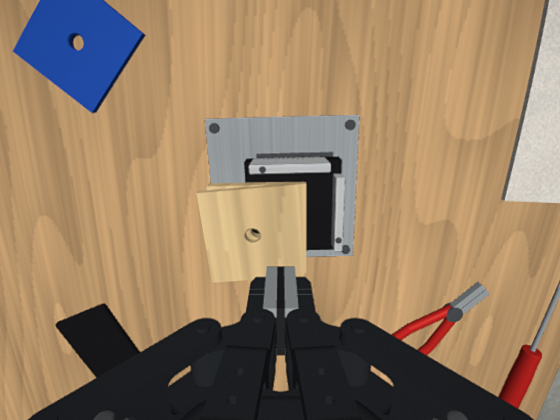

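The blanks are centred around (250,235), the +y fence is at (290,165), the +x fence at (339,210), and the base plate bolts are at (214,129), (350,125) and (345,249). I'll enlarge this view to read the edges.

```bash
python3 - <<'E'
from h import *
p=cv2.imread("pics/w1.png"); cv2.imwrite("pics/crop2.png",cv2.resize(p[110:290,190:370],(720,600)[:1]*1+(600,) if 0 else (600,600),interpolation=cv2.INTER_CUBIC))
E
```

```text
(no output)
```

View pics/crop2.png

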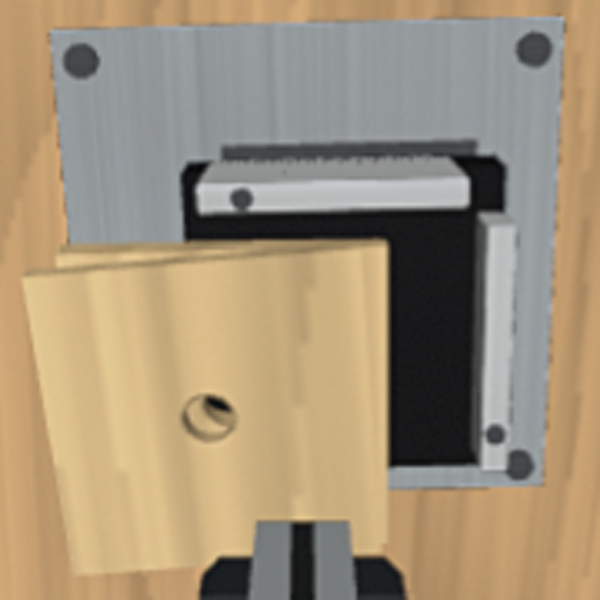

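```bash
python3 - <<'E'
from h import *
z=np.load("pics/w1c.npz"); C=[z[k] for k in z.files]
f=lambda c,r,zz: onz(C,190+(c+.5)/3.333-.5,110+(r+.5)/3.333-.5,zz)
for n,c,r,zz in [("plTL",50,32,.005),("plTR",565,17,.005),("plBR",542,485,.005),("fyL",197,213,.048),("fyR",470,207,.048),("fyTopL",197,181,.048),("fyTopR",468,175,.048),("fxT",489,215,.048),("fxB",482,468,.048),("fxoT",516,222,.048),("fxoB",507,468,.048),("slabTL",184,162,.03),("slabTR",504,157,.03),("hole",210,415,.054),("bTL",24,275,.054),("bTR",387,240,.054),("bBR",386,545,.054),("bBL",77,574,.054)]:
    print(n,f(c,r,zz).round(4))
print(C[4][:3,3])
E
```

```text
plTL [0.4863 0.12   0.005 ]
plTR [0.6356 0.1292 0.005 ]
plBR [ 0.6441 -0.0197  0.005 ]
fyL [0.5332 0.0768 0.048 ]
fyR [0.6055 0.0809 0.048 ]
fyTopL [0.5332 0.0853 0.048 ]
fyTopR [0.6043 0.0893 0.048 ]
fxT [0.6107 0.0789 0.048 ]
fxB [0.6152 0.0054 0.048 ]
fxoT [0.6181 0.0773 0.048 ]
fxoB [0.6224 0.0056 0.048 ]
slabTL [0.5279 0.0873 0.03  ]
slabTR [0.6167 0.0918 0.03  ]
hole [0.5375 0.0216 0.054 ]
bTL [0.4879 0.0599 0.054 ]
bTR [0.5835 0.0725 0.054 ]
bBR [ 0.5885 -0.0171  0.054 ]
bBL [ 0.4989 -0.0298  0.054 ]
[0.559364   0.13670329 0.33652979]
```

```bash
python3 - <<'E'
from h import *
z=np.load("pics/w1c.npz"); C=[z[k] for k in z.files]; D=np.load("pics/w1.npy")
for n,c,r in [("fence",330,197),("fencex",500,350),("slab",430,350),("plate",300,90),("plate2",120,120),("plate3",420,480),("slabBot",430,462),("board",150,350)]:
    print(n,dep(C,D,190+c/3.333,110+r/3.333).round(4))
S=cal("side");E=np.load("pics/side0.npy")
for n,u,v,zz in [("fyin",276,188.4,.048),("fyout",276,185.5,.048),("fxin",299,190,.048)]: print(n,onz(S,u,v,zz).round(4),dep(S,E,u,v).round(4))
E
```

```text
fence [0.5686 0.082  0.0484]
fencex [0.6175 0.0408 0.0477]
slab [0.6006 0.0338 0.0288]
plate [0.5599 0.1054 0.0059]
plate2 [0.5066 0.0948 0.0048]
plate3 [ 0.6037 -0.0193  0.0057]
slabBot [ 0.6028 -0.001   0.0316]
board [0.5216 0.0399 0.0546]
fyin [0.5699 0.0756 0.048 ] [0.57   0.0764 0.0472]
fyout [0.57  0.084 0.048] [ 0.5711  0.1379 -0.0039]
fxin [0.616  0.0715 0.048 ] [0.6161 0.0732 0.0464]
```

Emit:
jog_arm(
  targets=[
    {"delta_pos": [-0.165, -0.72, 0.17], "turn": [0, 0, -0.004], "hand": -1},
    {"delta_pos": [-0.165, -0.72, 0.17], "turn": [0, 0, -0.004], "hand": -1},
    {"delta_pos": [-0.165, -0.72, 0.17], "turn": [0, 0, -0.004], "hand": -1},
    {"delta_pos": [-0.165, -0.72, 0.17], "turn": [0, 0, -0.004], "hand": -1},
    {"delta_pos": [-0.165, -0.72, 0.17], "turn": [0, 0, -0.004], "hand": -1},
  ],
)

```text
clock: 2.7
tool_pos: [0.4528, 0.0255, 0.1784]
orientation: [-3.14, -0.0, 1.628]
wrist_force: [0.2, 0.1, 0.5]
opening: 0.0
finger_force: 0.0
```

Emit:
jog_arm(
  targets=[
    {"delta_pos": [0, 0, 0.25], "turn": [0, 0, 0], "hand": -1},
    {"delta_pos": [0, 0, 0.5], "turn": [0, 0, 0], "hand": -1},
    {"delta_pos": [0, 0, 0.75], "turn": [0, 0, 0], "hand": -1},
    {"delta_pos": [0, 0, 0.9], "turn": [0, 0, 0], "hand": -1},
    {"delta_pos": [0, 0, 1.0], "turn": [0, 0, 0], "hand": -1},
    {"delta_pos": [0, 0, 1.0], "turn": [0, 0, 0], "hand": -1},
    {"delta_pos": [0, 0, 1.0], "turn": [0, 0, 0], "hand": -1},
  ],
)

```text
clock: 3.28
tool_pos: [0.4557, 0.0258, 0.0292]
orientation: [-3.141, -0.0, 1.628]
wrist_force: [1.0, 0.6, 0.7]
opening: -0.0001
finger_force: 0.0
```

Emit:
jog_arm(
  targets=[
    {"delta_pos": [0, 0.04, 0], "turn": [0, 0, 0], "hand": -1},
    {"delta_pos": [0, 0.08, 0], "turn": [0, 0, 0], "hand": -1},
    {"delta_pos": [0, 0.11, 0], "turn": [0, 0, 0], "hand": -1},
    {"delta_pos": [0, 0.13, 0], "turn": [0, 0, 0], "hand": -1},
    {"delta_pos": [0, 0.15, 0], "turn": [0, 0, 0], "hand": -1},
    {"delta_pos": [0, 0.165, 0], "turn": [0, 0, 0], "hand": -1},
    {"delta_pos": [0, 0.18, 0], "turn": [0, 0, 0], "hand": -1},
    {"delta_pos": [0, 0.195, 0], "turn": [0, 0, 0], "hand": -1},
    {"delta_pos": [0, 0.21, 0], "turn": [0, 0, 0], "hand": -1},
    {"delta_pos": [0, 0.225, 0], "turn": [0, 0, 0], "hand": -1},
    {"delta_pos": [0, 0.24, 0], "turn": [0, 0, 0], "hand": -1},
    {"delta_pos": [0, 0.255, 0], "turn": [0, 0, 0], "hand": -1},
    {"delta_pos": [0, 0.27, 0], "turn": [0, 0, 0], "hand": -1},
    {"delta_pos": [0, 0.285, 0], "turn": [0, 0, 0], "hand": -1},
    {"delta_pos": [0, 0.3, 0], "turn": [0, 0, 0], "hand": -1},
    {"delta_pos": [0, 0.3, 0], "turn": [0, 0, 0], "hand": -1},
  ],
)

```text
clock: 4.62
tool_pos: [0.5003, 0.0281, 0.0294]
orientation: [3.141, 0.0, 1.627]
wrist_force: [-1.0, 0.7, -0.3]
opening: -0.0001
finger_force: 0.0
```

```bash
python3 - <<'E'
from h import *
C=cal("side");p,d=env.capture("side"); 
a=cv2.resize(p[165:255,215:325],(660,540),interpolation=cv2.INTER_CUBIC); cv2.imwrite("pics/crop3.png",a)
E
```

```text
(no output)
```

View pics/crop3.png

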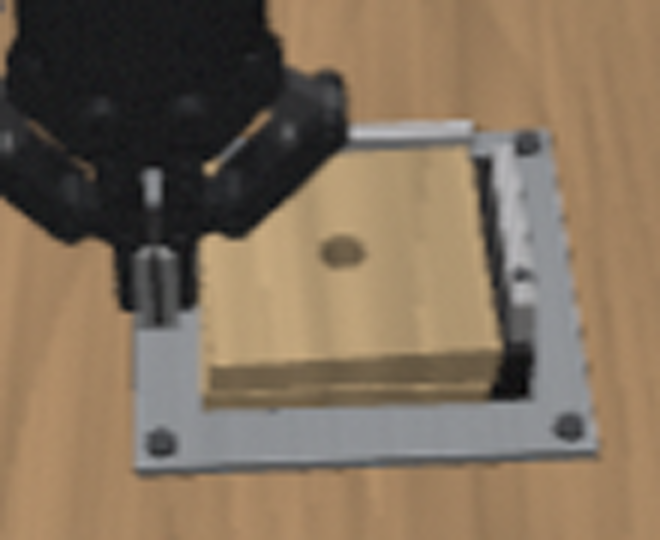

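The blanks have slid toward the +x fence and a gap of about 6 mm remains at crop (485,260). I'll go on gently.

Emit:
jog_arm(
  targets=[
    {"delta_pos": [0, 0.006, 0], "turn": [0, 0, 0], "hand": -1},
    {"delta_pos": [0, 0.012, 0], "turn": [0, 0, 0], "hand": -1},
    {"delta_pos": [0, 0.018, 0], "turn": [0, 0, 0], "hand": -1},
    {"delta_pos": [0, 0.024, 0], "turn": [0, 0, 0], "hand": -1},
    {"delta_pos": [0, 0.03, 0], "turn": [0, 0, 0], "hand": -1},
    {"delta_pos": [0, 0.03, 0], "turn": [0, 0, 0], "hand": -1},
  ],
)

```text
clock: 5.17
tool_pos: [0.5043, 0.0284, 0.0293]
orientation: [3.141, 0.0, 1.627]
wrist_force: [0.0, -0.3, -0.3]
opening: -0.0005
finger_force: 0.1
```

Emit:
jog_arm(
  targets=[
    {"delta_pos": [0, 0.004, 0], "turn": [0, 0, 0], "hand": -1},
    {"delta_pos": [0, 0.007, 0], "turn": [0, 0, 0], "hand": -1},
    {"delta_pos": [0, 0.007, 0], "turn": [0, 0, 0], "hand": -1},
  ],
)

```text
clock: 5.42
tool_pos: [0.5053, 0.0284, 0.0293]
orientation: [3.141, 0.0, 1.627]
wrist_force: [-0.5, 0.0, -0.9]
opening: 0.0001
finger_force: 0.2
```

Emit:
jog_arm(
  targets=[
    {"delta_pos": [0, 0.004, 0], "turn": [0, 0, 0], "hand": -1},
    {"delta_pos": [0, 0.007, 0], "turn": [0, 0, 0], "hand": -1},
    {"delta_pos": [0, 0.007, 0], "turn": [0, 0, 0], "hand": -1},
  ],
)

```text
clock: 5.67
tool_pos: [0.5063, 0.0285, 0.0293]
orientation: [3.142, 0.0, 1.627]
wrist_force: [-0.8, 0.1, -0.1]
opening: -0.0002
finger_force: 0.1
```

Emit:
jog_arm(
  targets=[
    {"delta_pos": [0, 0.004, 0], "turn": [0, 0, 0], "hand": -1},
    {"delta_pos": [0, 0.007, 0], "turn": [0, 0, 0], "hand": -1},
    {"delta_pos": [0, 0.007, 0], "turn": [0, 0, 0], "hand": -1},
  ],
)

```text
clock: 5.92
tool_pos: [0.5072, 0.0286, 0.0292]
orientation: [-3.141, 0.0, 1.627]
wrist_force: [0.2, -0.4, 0.6]
opening: -0.0001
finger_force: 0.4
```

Emit:
jog_arm(
  targets=[
    {"delta_pos": [0, 0.004, 0], "turn": [0, 0, 0], "hand": -1},
    {"delta_pos": [0, 0.007, 0], "turn": [0, 0, 0], "hand": -1},
    {"delta_pos": [0, 0.007, 0], "turn": [0, 0, 0], "hand": -1},
  ],
)

```text
clock: 6.17
tool_pos: [0.5077, 0.0286, 0.0292]
orientation: [-3.14, -0.0, 1.627]
wrist_force: [-4.1, -0.3, 2.5]
opening: -0.0
finger_force: 1.8
```

Emit:
jog_arm(
  targets=[
    {"delta_pos": [0, 0.003, 0], "turn": [0, 0, 0], "hand": -1},
    {"delta_pos": [0, 0.003, 0], "turn": [0, 0, 0], "hand": -1},
  ],
)

```text
clock: 6.33
tool_pos: [0.5078, 0.0286, 0.0291]
orientation: [-3.139, -0.0, 1.627]
wrist_force: [-4.6, 0.0, 3.6]
opening: -0.0001
finger_force: 2.6
```

```bash
python3 - <<'E'
from h import *
o=env.observe(); print(o['wrist_force'],o['tool_pos'])
E
```

```text
[-4.6361747   0.03076541  3.64800868] [0.50776853 0.02861438 0.02908662]
```

Emit:
jog_arm(
  targets=[
    {"delta_pos": [0, 0.004, 0], "turn": [0, 0, 0], "hand": -1},
    {"delta_pos": [0, 0.004, 0], "turn": [0, 0, 0], "hand": -1},
  ],
)

```text
clock: 6.5
tool_pos: [0.5078, 0.0286, 0.029]
orientation: [-3.138, -0.0, 1.627]
wrist_force: [-6.1, -0.8, 4.7]
opening: -0.0001
finger_force: 3.2
```

Emit:
jog_arm(
  targets=[
    {"delta_pos": [0, 0.004, 0], "turn": [0, 0, 0], "hand": -1},
    {"delta_pos": [0, 0.004, 0], "turn": [0, 0, 0], "hand": -1},
  ],
)

```text
clock: 6.67
tool_pos: [0.5079, 0.0287, 0.0288]
orientation: [-3.137, -0.0, 1.627]
wrist_force: [-7.1, -0.5, 5.4]
opening: -0.0003
finger_force: 3.8
```

```bash
python3 - <<'E'
from h import *
p,d=env.capture("wrist"); cv2.imwrite("pics/w2.png",p); print(env.observe()['wrist_force'])
E
```

```text
[-7.87720416 -0.68546961  5.52712254]
```

View pics/w2.png

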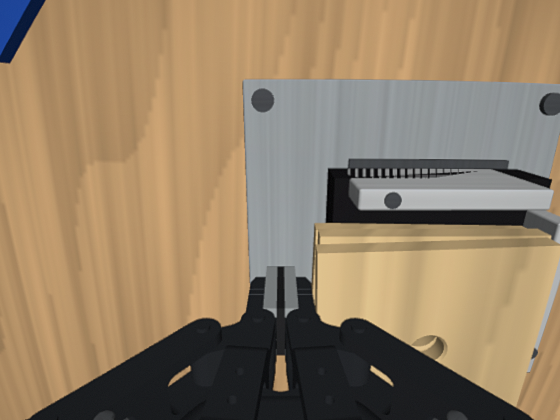

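Side by side at left edge u≈315, all three blanks are now aligned in x. The y gap shows at (440,215), so I'll go round to the -y side.

Emit:
jog_arm(
  targets=[
    {"delta_pos": [0, -0.1, 0], "turn": [0, 0, 0], "hand": -1},
    {"delta_pos": [0, -0.2, 0], "turn": [0, 0, 0], "hand": -1},
    {"delta_pos": [0, -0.2, 0], "turn": [0, 0, 0], "hand": -1},
    {"delta_pos": [-0.25, -0.2, 0], "turn": [0, 0, 0], "hand": -1},
    {"delta_pos": [-0.5, -0.2, 0], "turn": [0, 0, 0], "hand": -1},
    {"delta_pos": [-0.73, -0.2, 0], "turn": [0, 0, 0], "hand": -1},
    {"delta_pos": [-0.73, -0.2, 0], "turn": [0, 0, 0], "hand": -1},
    {"delta_pos": [-0.73, 0, 0], "turn": [0, 0, 0], "hand": -1},
    {"delta_pos": [-0.73, 0.2, 0], "turn": [0, 0, 0], "hand": -1},
    {"delta_pos": [-0.73, 0.37, 0], "turn": [0, 0, 0], "hand": -1},
    {"delta_pos": [-0.73, 0.37, 0], "turn": [0, 0, 0], "hand": -1},
    {"delta_pos": [-0.73, 0.37, 0], "turn": [0, 0, 0], "hand": -1},
  ],
)

```text
clock: 7.72
tool_pos: [0.5741, -0.0773, 0.0296]
orientation: [3.139, 0.0, 1.628]
wrist_force: [-0.1, 0.3, -0.7]
opening: -0.0003
finger_force: 0.0
```

Emit:
jog_arm(
  targets=[
    {"delta_pos": [0.03, 0, 0], "turn": [0, 0, 0], "hand": -1},
    {"delta_pos": [0.06, 0, 0], "turn": [0, 0, 0], "hand": -1},
    {"delta_pos": [0.09, 0, 0], "turn": [0, 0, 0], "hand": -1},
    {"delta_pos": [0.12, 0, 0], "turn": [0, 0, 0], "hand": -1},
    {"delta_pos": [0.14, 0, 0], "turn": [0, 0, 0], "hand": -1},
    {"delta_pos": [0.155, 0, 0], "turn": [0, 0, 0], "hand": -1},
    {"delta_pos": [0.17, 0, 0], "turn": [0, 0, 0], "hand": -1},
    {"delta_pos": [0.185, 0, 0], "turn": [0, 0, 0], "hand": -1},
    {"delta_pos": [0.2, 0, 0], "turn": [0, 0, 0], "hand": -1},
    {"delta_pos": [0.215, 0, 0], "turn": [0, 0, 0], "hand": -1},
    {"delta_pos": [0.23, 0, 0], "turn": [0, 0, 0], "hand": -1},
    {"delta_pos": [0.245, 0, 0], "turn": [0, 0, 0], "hand": -1},
    {"delta_pos": [0.26, 0, 0], "turn": [0, 0, 0], "hand": -1},
    {"delta_pos": [0.275, 0, 0], "turn": [0, 0, 0], "hand": -1},
    {"delta_pos": [0.29, 0, 0], "turn": [0, 0, 0], "hand": -1},
    {"delta_pos": [0.29, 0, 0], "turn": [0, 0, 0], "hand": -1},
  ],
)

```text
clock: 9.05
tool_pos: [0.569, -0.0337, 0.0293]
orientation: [-3.141, -0.0, 1.628]
wrist_force: [-0.9, -0.6, 0.6]
opening: -0.0003
finger_force: 0.0
```

Emit:
jog_arm(
  targets=[
    {"delta_pos": [0.006, 0, 0], "turn": [0, 0, 0], "hand": -1},
    {"delta_pos": [0.012, 0, 0], "turn": [0, 0, 0], "hand": -1},
    {"delta_pos": [0.018, 0, 0], "turn": [0, 0, 0], "hand": -1},
    {"delta_pos": [0.02, 0, 0], "turn": [0, 0, 0], "hand": -1},
    {"delta_pos": [0.02, 0, 0], "turn": [0, 0, 0], "hand": -1},
  ],
)

```text
clock: 9.47
tool_pos: [0.5689, -0.031, 0.0293]
orientation: [-3.142, -0.0, 1.627]
wrist_force: [1.0, -0.4, -0.6]
opening: -0.0002
finger_force: 0.1
```

Emit:
jog_arm(
  targets=[
    {"delta_pos": [0.004, 0, 0], "turn": [0, 0, 0], "hand": -1},
    {"delta_pos": [0.007, 0, 0], "turn": [0, 0, 0], "hand": -1},
    {"delta_pos": [0.007, 0, 0], "turn": [0, 0, 0], "hand": -1},
  ],
)

```text
clock: 9.72
tool_pos: [0.5689, -0.03, 0.0293]
orientation: [-3.142, -0.0, 1.627]
wrist_force: [0.9, -0.4, 0.1]
opening: 0.0
finger_force: 0.2
```

Emit:
jog_arm(
  targets=[
    {"delta_pos": [0.004, 0, 0], "turn": [0, 0, 0], "hand": -1},
    {"delta_pos": [0.007, 0, 0], "turn": [0, 0, 0], "hand": -1},
    {"delta_pos": [0.007, 0, 0], "turn": [0, 0, 0], "hand": -1},
  ],
)

```text
clock: 9.97
tool_pos: [0.5688, -0.0289, 0.0292]
orientation: [-3.141, -0.0, 1.627]
wrist_force: [-0.7, -0.2, 0.0]
opening: 0.0002
finger_force: 0.2
```

Emit:
jog_arm(
  targets=[
    {"delta_pos": [0.004, 0, 0], "turn": [0, 0, 0], "hand": -1},
    {"delta_pos": [0.007, 0, 0], "turn": [0, 0, 0], "hand": -1},
    {"delta_pos": [0.007, 0, 0], "turn": [0, 0, 0], "hand": -1},
  ],
)

```text
clock: 10.22
tool_pos: [0.5688, -0.0278, 0.0293]
orientation: [-3.142, -0.0, 1.627]
wrist_force: [0.1, -1.0, 0.0]
opening: -0.0001
finger_force: 0.1
```

Emit:
jog_arm(
  targets=[
    {"delta_pos": [0.004, 0, 0], "turn": [0, 0, 0], "hand": -1},
    {"delta_pos": [0.007, 0, 0], "turn": [0, 0, 0], "hand": -1},
    {"delta_pos": [0.007, 0, 0], "turn": [0, 0, 0], "hand": -1},
  ],
)

```text
clock: 10.47
tool_pos: [0.5687, -0.0268, 0.0293]
orientation: [3.142, -0.0, 1.627]
wrist_force: [0.1, -0.8, 0.1]
opening: 0.0001
finger_force: 0.1
```

Emit:
jog_arm(
  targets=[
    {"delta_pos": [0.004, 0, 0], "turn": [0, 0, 0], "hand": -1},
    {"delta_pos": [0.007, 0, 0], "turn": [0, 0, 0], "hand": -1},
    {"delta_pos": [0.007, 0, 0], "turn": [0, 0, 0], "hand": -1},
  ],
)

```text
clock: 10.72
tool_pos: [0.5686, -0.0257, 0.0293]
orientation: [3.142, -0.0, 1.627]
wrist_force: [0.3, -0.2, 0.7]
opening: 0.0001
finger_force: 0.1
```

Emit:
jog_arm(
  targets=[
    {"delta_pos": [0.004, 0, 0], "turn": [0, 0, 0], "hand": -1},
    {"delta_pos": [0.007, 0, 0], "turn": [0, 0, 0], "hand": -1},
    {"delta_pos": [0.007, 0, 0], "turn": [0, 0, 0], "hand": -1},
  ],
)

```text
clock: 10.97
tool_pos: [0.5686, -0.0247, 0.0293]
orientation: [3.142, -0.0, 1.627]
wrist_force: [-0.3, -0.1, 0.2]
opening: -0.0001
finger_force: 0.1
```

Emit:
jog_arm(
  targets=[
    {"delta_pos": [0.004, 0, 0], "turn": [0, 0, 0], "hand": -1},
    {"delta_pos": [0.007, 0, 0], "turn": [0, 0, 0], "hand": -1},
    {"delta_pos": [0.007, 0, 0], "turn": [0, 0, 0], "hand": -1},
  ],
)

```text
clock: 11.22
tool_pos: [0.5685, -0.0236, 0.0293]
orientation: [3.142, -0.0, 1.627]
wrist_force: [-0.9, -0.5, -0.3]
opening: -0.0003
finger_force: 0.1
```

Emit:
jog_arm(
  targets=[
    {"delta_pos": [0.004, 0, 0], "turn": [0, 0, 0], "hand": -1},
    {"delta_pos": [0.007, 0, 0], "turn": [0, 0, 0], "hand": -1},
    {"delta_pos": [0.007, 0, 0], "turn": [0, 0, 0], "hand": -1},
  ],
)

```text
clock: 11.47
tool_pos: [0.5684, -0.0229, 0.0293]
orientation: [-3.141, 0.0, 1.627]
wrist_force: [-0.8, -2.2, -0.7]
opening: -0.0001
finger_force: 1.0
```

```bash
python3 - <<'E'
from h import *
p,d=env.capture("wrist"); cv2.imwrite("pics/w3.png",p); print(env.observe()['wrist_force'])
E
```

```text
[-0.54341925 -2.10485895  0.14440324]
```

View pics/w3.png

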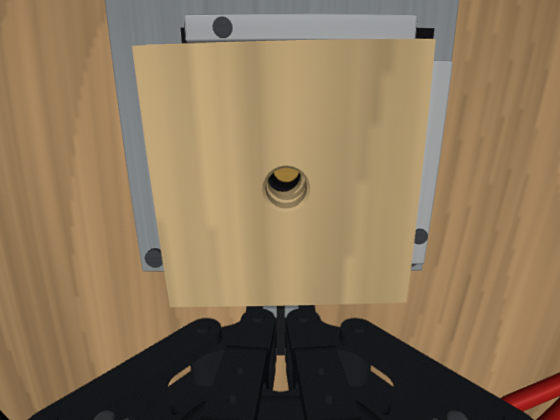

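The blanks now touch the y fence along row ~40, and the brass plug shows through the holes at (287,180). I'll press slightly more to seat them.

Emit:
jog_arm(
  targets=[
    {"delta_pos": [0.004, 0, 0], "turn": [0, 0, 0], "hand": -1},
    {"delta_pos": [0.004, 0, 0], "turn": [0, 0, 0], "hand": -1},
  ],
)

```text
clock: 11.68
tool_pos: [0.5683, -0.0224, 0.0293]
orientation: [-3.141, 0.001, 1.627]
wrist_force: [-0.8, -3.5, 1.3]
opening: 0.0
finger_force: 1.9
```

Emit:
jog_arm(
  targets=[
    {"delta_pos": [0.004, 0, 0], "turn": [0, 0, 0], "hand": -1},
    {"delta_pos": [0.004, 0, 0], "turn": [0, 0, 0], "hand": -1},
  ],
)

```text
clock: 11.85
tool_pos: [0.5684, -0.0224, 0.0293]
orientation: [-3.141, 0.001, 1.628]
wrist_force: [-1.1, -6.0, -0.4]
opening: 0.0
finger_force: 3.1
```

Emit:
jog_arm(
  targets=[
    {"delta_pos": [0.004, 0, 0], "turn": [0, 0, 0], "hand": -1},
    {"delta_pos": [0.004, 0, 0], "turn": [0, 0, 0], "hand": -1},
  ],
)

```text
clock: 12.02
tool_pos: [0.5684, -0.0223, 0.0294]
orientation: [-3.142, 0.002, 1.628]
wrist_force: [-0.3, -7.8, 0.2]
opening: -0.0001
finger_force: 4.1
```

Emit:
jog_arm(
  targets=[
    {"delta_pos": [-0.1, 0, 0], "turn": [0, 0, 0], "hand": -1},
    {"delta_pos": [-0.3, 0, 0], "turn": [0, 0, 0], "hand": -1},
    {"delta_pos": [-0.3, -0.2, 0], "turn": [0, 0, 0], "hand": -1},
    {"delta_pos": [-0.3, -0.42, 0], "turn": [0, 0, 0], "hand": -1},
    {"delta_pos": [-0.3, -0.64, 0], "turn": [0, 0, 0], "hand": -1},
    {"delta_pos": [-0.3, -0.64, 0], "turn": [0, 0, 0], "hand": -1},
    {"delta_pos": [-0.1, -0.64, 0], "turn": [0, 0, 0], "hand": -1},
    {"delta_pos": [0.15, -0.64, 0], "turn": [0, 0, 0], "hand": -1},
    {"delta_pos": [0.35, -0.64, 0], "turn": [0, 0, 0], "hand": -1},
    {"delta_pos": [0.35, -0.62, 0], "turn": [0, 0, 0], "hand": -1},
    {"delta_pos": [0.35, -0.58, 0], "turn": [0, 0, 0], "hand": -1},
    {"delta_pos": [0.35, -0.54, 0], "turn": [0, 0, 0], "hand": -1},
    {"delta_pos": [0.35, -0.5, 0], "turn": [0, 0, 0], "hand": -1},
    {"delta_pos": [0.35, -0.47, 0], "turn": [0, 0, 0], "hand": -1},
    {"delta_pos": [0.35, -0.44, 0], "turn": [0, 0, 0], "hand": -1},
    {"delta_pos": [0.35, -0.43, 0], "turn": [0, 0, 0], "hand": -1},
    {"delta_pos": [0.35, -0.42, 0], "turn": [0, 0, 0], "hand": -1},
    {"delta_pos": [0.35, -0.42, 0], "turn": [0, 0, 0], "hand": -1},
  ],
)

```text
clock: 13.52
tool_pos: [0.5027, 0.0276, 0.0292]
orientation: [-3.141, -0.0, 1.626]
wrist_force: [-0.7, 0.2, 1.0]
opening: -0.0002
finger_force: 0.0
```

Emit:
jog_arm(
  targets=[
    {"delta_pos": [0, 0.005, 0], "turn": [0, 0, 0], "hand": -1},
    {"delta_pos": [0, 0.01, 0], "turn": [0, 0, 0], "hand": -1},
    {"delta_pos": [0, 0.01, 0], "turn": [0, 0, 0], "hand": -1},
  ],
)

```text
clock: 13.77
tool_pos: [0.5039, 0.0281, 0.0293]
orientation: [-3.142, 0.0, 1.627]
wrist_force: [-0.5, -0.2, 1.1]
opening: 0.0001
finger_force: 0.0
```

Emit:
jog_arm(
  targets=[
    {"delta_pos": [0, 0.005, 0], "turn": [0, 0, 0], "hand": -1},
    {"delta_pos": [0, 0.01, 0], "turn": [0, 0, 0], "hand": -1},
    {"delta_pos": [0, 0.015, 0], "turn": [0, 0, 0], "hand": -1},
    {"delta_pos": [0, 0.015, 0], "turn": [0, 0, 0], "hand": -1},
  ],
)

```text
clock: 14.1
tool_pos: [0.5065, 0.0282, 0.0294]
orientation: [3.141, 0.0, 1.627]
wrist_force: [-0.7, -0.3, -0.3]
opening: 0.0006
finger_force: 0.0
```

Emit:
jog_arm(
  targets=[
    {"delta_pos": [0, 0.004, 0], "turn": [0, 0, 0], "hand": -1},
    {"delta_pos": [0, 0.007, 0], "turn": [0, 0, 0], "hand": -1},
    {"delta_pos": [0, 0.007, 0], "turn": [0, 0, 0], "hand": -1},
  ],
)

```text
clock: 14.35
tool_pos: [0.5074, 0.0283, 0.0293]
orientation: [3.142, 0.0, 1.627]
wrist_force: [-0.4, 0.4, -0.3]
opening: 0.0
finger_force: 0.0
```

Emit:
jog_arm(
  targets=[
    {"delta_pos": [0, 0.005, 0], "turn": [0, 0, 0], "hand": -1},
    {"delta_pos": [0, 0.005, 0], "turn": [0, 0, 0], "hand": -1},
  ],
)

```text
clock: 14.52
tool_pos: [0.5078, 0.0283, 0.0292]
orientation: [-3.141, -0.0, 1.627]
wrist_force: [-1.2, 1.0, 1.2]
opening: -0.0005
finger_force: 0.4
```

Emit:
jog_arm(
  targets=[
    {"delta_pos": [0, 0.004, 0], "turn": [0, 0, 0], "hand": -1},
    {"delta_pos": [0, 0.004, 0], "turn": [0, 0, 0], "hand": -1},
  ],
)

```text
clock: 14.68
tool_pos: [0.5083, 0.0283, 0.0292]
orientation: [-3.141, 0.0, 1.627]
wrist_force: [-0.7, -0.4, 0.4]
opening: -0.0002
finger_force: 0.7
```

Emit:
jog_arm(
  targets=[
    {"delta_pos": [0, 0.004, 0], "turn": [0, 0, 0], "hand": -1},
    {"delta_pos": [0, 0.004, 0], "turn": [0, 0, 0], "hand": -1},
  ],
)

```text
clock: 14.85
tool_pos: [0.5086, 0.0284, 0.0291]
orientation: [-3.14, -0.0, 1.627]
wrist_force: [-3.6, 0.1, 1.5]
opening: 0.0001
finger_force: 1.5
```

Emit:
jog_arm(
  targets=[
    {"delta_pos": [0, 0.003, 0], "turn": [0, 0, 0], "hand": -1},
    {"delta_pos": [0, 0.003, 0], "turn": [0, 0, 0], "hand": -1},
  ],
)

```text
clock: 15.02
tool_pos: [0.5086, 0.0283, 0.029]
orientation: [-3.139, -0.0, 1.627]
wrist_force: [-5.5, -1.2, 3.7]
opening: 0.0001
finger_force: 2.5
```

Emit:
jog_arm(
  targets=[
    {"delta_pos": [0, 0.004, 0], "turn": [0, 0, 0], "hand": -1},
    {"delta_pos": [0, 0.004, 0], "turn": [0, 0, 0], "hand": -1},
  ],
)

```text
clock: 15.18
tool_pos: [0.5086, 0.0283, 0.0289]
orientation: [-3.138, -0.0, 1.627]
wrist_force: [-6.4, -1.4, 4.7]
opening: -0.0005
finger_force: 3.2
```

Emit:
jog_arm(
  targets=[
    {"delta_pos": [0, -0.1, 0], "turn": [0, 0, 0], "hand": -1},
    {"delta_pos": [0, -0.2, 0], "turn": [0, 0, 0], "hand": -1},
    {"delta_pos": [0, -0.2, 0], "turn": [0, 0, 0], "hand": -1},
    {"delta_pos": [-0.25, -0.2, 0], "turn": [0, 0, 0], "hand": -1},
    {"delta_pos": [-0.5, -0.2, 0], "turn": [0, 0, 0], "hand": -1},
    {"delta_pos": [-0.67, -0.2, 0], "turn": [0, 0, 0], "hand": -1},
    {"delta_pos": [-0.67, -0.2, 0], "turn": [0, 0, 0], "hand": -1},
    {"delta_pos": [-0.67, 0, 0], "turn": [0, 0, 0], "hand": -1},
    {"delta_pos": [-0.67, 0.2, 0], "turn": [0, 0, 0], "hand": -1},
    {"delta_pos": [-0.67, 0.37, 0], "turn": [0, 0, 0], "hand": -1},
    {"delta_pos": [-0.67, 0.37, 0], "turn": [0, 0, 0], "hand": -1},
    {"delta_pos": [-0.6, 0.37, 0], "turn": [0, 0, 0], "hand": -1},
    {"delta_pos": [-0.54, 0.37, 0], "turn": [0, 0, 0], "hand": -1},
    {"delta_pos": [-0.48, 0.37, 0], "turn": [0, 0, 0], "hand": -1},
    {"delta_pos": [-0.44, 0.37, 0], "turn": [0, 0, 0], "hand": -1},
    {"delta_pos": [-0.4, 0.37, 0], "turn": [0, 0, 0], "hand": -1},
    {"delta_pos": [-0.38, 0.37, 0], "turn": [0, 0, 0], "hand": -1},
    {"delta_pos": [-0.38, 0.37, 0], "turn": [0, 0, 0], "hand": -1},
  ],
)

```text
clock: 16.68
tool_pos: [0.5685, -0.0244, 0.0294]
orientation: [-3.142, -0.0, 1.628]
wrist_force: [-0.6, -0.8, -0.8]
opening: 0.0
finger_force: 0.0
```

Contact was last at y = -0.0224.

Emit:
jog_arm(
  targets=[
    {"delta_pos": [0.005, 0, 0], "turn": [0, 0, 0], "hand": -1},
    {"delta_pos": [0.01, 0, 0], "turn": [0, 0, 0], "hand": -1},
    {"delta_pos": [0.01, 0, 0], "turn": [0, 0, 0], "hand": -1},
  ],
)

```text
clock: 16.93
tool_pos: [0.5689, -0.024, 0.0294]
orientation: [3.141, 0.0, 1.627]
wrist_force: [0.4, 0.4, 0.6]
opening: 0.0
finger_force: 0.0
```

Emit:
jog_arm(
  targets=[
    {"delta_pos": [0.005, 0, 0], "turn": [0, 0, 0], "hand": -1},
    {"delta_pos": [0.005, 0, 0], "turn": [0, 0, 0], "hand": -1},
  ],
)

```text
clock: 17.1
tool_pos: [0.5688, -0.0233, 0.0293]
orientation: [-3.142, -0.0, 1.627]
wrist_force: [-0.4, -0.0, -0.0]
opening: -0.0
finger_force: 0.0
```

Emit:
jog_arm(
  targets=[
    {"delta_pos": [0.004, 0, 0], "turn": [0, 0, 0], "hand": -1},
    {"delta_pos": [0.004, 0, 0], "turn": [0, 0, 0], "hand": -1},
  ],
)

```text
clock: 17.27
tool_pos: [0.5688, -0.0226, 0.0292]
orientation: [-3.142, -0.0, 1.627]
wrist_force: [0.8, -0.4, -1.1]
opening: -0.0003
finger_force: 0.0
```

Emit:
jog_arm(
  targets=[
    {"delta_pos": [0.004, 0, 0], "turn": [0, 0, 0], "hand": -1},
    {"delta_pos": [0.004, 0, 0], "turn": [0, 0, 0], "hand": -1},
  ],
)

```text
clock: 17.43
tool_pos: [0.5688, -0.0223, 0.0293]
orientation: [3.142, 0.001, 1.627]
wrist_force: [-0.1, -2.3, 0.6]
opening: 0.0002
finger_force: 1.1
```

Emit:
jog_arm(
  targets=[
    {"delta_pos": [0.004, 0, 0], "turn": [0, 0, 0], "hand": -1},
    {"delta_pos": [0.004, 0, 0], "turn": [0, 0, 0], "hand": -1},
  ],
)

```text
clock: 17.6
tool_pos: [0.5688, -0.0222, 0.0293]
orientation: [3.141, 0.002, 1.628]
wrist_force: [1.1, -4.7, -0.4]
opening: 0.0003
finger_force: 2.4
```

Emit:
jog_arm(
  targets=[
    {"delta_pos": [0.004, 0, 0], "turn": [0, 0, 0], "hand": -1},
    {"delta_pos": [0.004, 0, 0], "turn": [0, 0, 0], "hand": -1},
  ],
)

```text
clock: 17.77
tool_pos: [0.5689, -0.0222, 0.0293]
orientation: [3.141, 0.002, 1.628]
wrist_force: [1.1, -6.8, -0.8]
opening: -0.0
finger_force: 3.5
```

Emit:
jog_arm(
  targets=[
    {"delta_pos": [-0.1, 0, 0], "turn": [0, 0, 0], "hand": -1},
    {"delta_pos": [-0.2, 0, 0], "turn": [0, 0, 0], "hand": -1},
    {"delta_pos": [-0.2, 0, -0.2], "turn": [0, 0, 0], "hand": -1},
    {"delta_pos": [-0.2, 0, -0.5], "turn": [0, 0, 0], "hand": -1},
    {"delta_pos": [-0.2, 0, -0.8], "turn": [0, 0, 0], "hand": -1},
    {"delta_pos": [0.1, 0, -0.8], "turn": [0, 0, 0], "hand": -1},
    {"delta_pos": [0.36, 0, -0.8], "turn": [0, 0, 0], "hand": -1},
    {"delta_pos": [0.36, 0, -0.8], "turn": [0, 0, 0], "hand": -1},
    {"delta_pos": [0.36, 0, -0.8], "turn": [0, 0, 0], "hand": -1},
    {"delta_pos": [0.36, 0, -0.8], "turn": [0, 0, 0], "hand": -1},
  ],
)

```text
clock: 18.6
tool_pos: [0.5652, 0.0335, 0.1489]
orientation: [-3.141, 0.0, 1.629]
wrist_force: [-0.7, -0.4, -0.3]
opening: -0.0001
finger_force: 0.0
```

```bash
python3 - <<'E'
from h import *
C=cal("wrist");p,d=env.capture("wrist"); cv2.imwrite("pics/w4.png",p);np.savez("pics/w4c.npz",*C); np.save("pics/w4.npy",d)
cv2.imwrite("pics/crop4.png",cv2.resize(p[60:300,140:420],(700,600),interpolation=cv2.INTER_CUBIC))
o=env.observe();print(o['tool_pos'],o['orientation'],proj(C,[.5679,.0338,.054]))
E
```

```text
[0.56516211 0.0328438  0.14867178] [-3.14045615e+00  2.77394166e-04  1.62751720e+00] [283.76578825 222.31373082]
```

View pics/crop4.png

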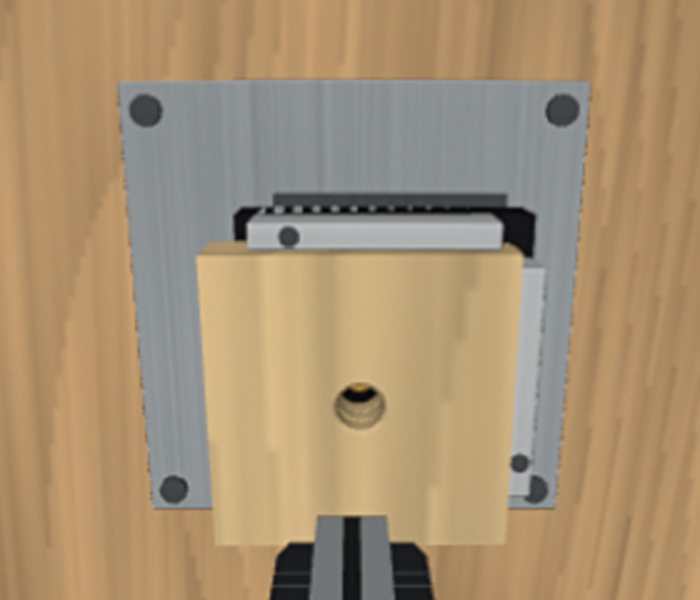

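The blanks are flush with both fences. The hole at (284,222.8) agrees with the felt estimate (283.8,222.3), so the hole is at (0.568, 0.0337). Now to the pin.

Emit:
jog_arm(
  targets=[
    {"delta_pos": [-0.93, 0.15, -0.17], "turn": [0, 0, 0], "hand": 0.18},
    {"delta_pos": [-0.93, 0.15, -0.17], "turn": [0, 0, 0], "hand": 0.18},
    {"delta_pos": [-0.93, 0.15, -0.17], "turn": [0, 0, 0], "hand": 0.18},
    {"delta_pos": [-0.93, 0.15, -0.17], "turn": [0, 0, 0], "hand": 0.18},
  ],
)

```text
clock: 18.98
tool_pos: [0.5968, -0.1105, 0.1754]
orientation: [3.14, 0.002, 1.624]
wrist_force: [0.3, 0.7, 0.2]
opening: 0.0482
finger_force: 0.0
```

Emit:
jog_arm(
  targets=[
    {"delta_pos": [-0.93, 0.15, -0.17], "turn": [0, 0, 0], "hand": 0.18},
    {"delta_pos": [-0.93, 0.15, -0.17], "turn": [0, 0, 0], "hand": 0.18},
    {"delta_pos": [-0.93, 0.15, -0.17], "turn": [0, 0, 0], "hand": 0.18},
    {"delta_pos": [-0.93, 0.15, -0.17], "turn": [0, 0, 0], "hand": 0.18},
    {"delta_pos": [-0.93, 0.15, -0.17], "turn": [0, 0, 0], "hand": 0.18},
    {"delta_pos": [-0.93, 0.15, -0.17], "turn": [0, 0, 0], "hand": 0.18},
  ],
)

```text
clock: 19.48
tool_pos: [0.6255, -0.2454, 0.1994]
orientation: [-3.141, -0.001, 1.623]
wrist_force: [-0.4, 0.2, -0.6]
opening: 0.0505
finger_force: 0.0
```

```bash
python3 - <<'E'
from h import *
C=cal("wrist");p,d=env.capture("wrist"); cv2.imwrite("pics/w5.png",p);np.savez("pics/w5c.npz",*C); np.save("pics/w5.npy",d)
o=env.observe();print(o['tool_pos'],o['orientation'],o['opening'],proj(C,[.626,-.243,.09]))
E
```

```text
[ 0.62520787 -0.2438052   0.19909329] [-3.13979685e+00 -1.41736296e-03  1.62461854e+00] 0.05054780693688243 [280.97655878 213.36833004]
```

View pics/w5.png

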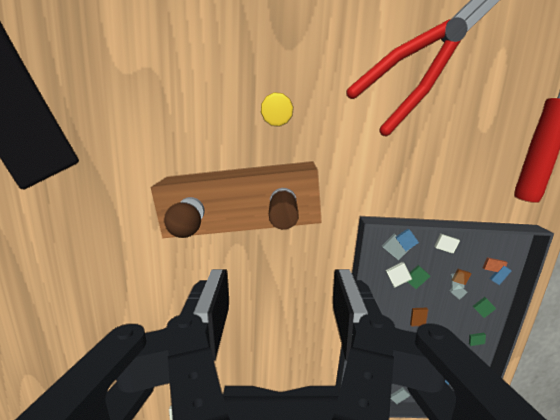

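The long pin's dark cylinder is at (283,213), the ball stub at (182,219) and the yellow look-alike at (277,109).

```bash
python3 - <<'E'
from h import *
z=np.load("pics/w5c.npz"); C=[z[k] for k in z.files]; D=np.load("pics/w5.npy")
P=[dep(C,D,u,v) for v in range(180,240) for u in range(255,312)]
P=np.array([q for q in P if abs(q[2]-.09)<.004]); print(len(P),P.mean(0),np.ptp(P,axis=0))
c,r=cv2.minEnclosingCircle(P[:,:2].astype(np.float32)); print(c,r)
g=cv2.imread("pics/w5.png").max(2); 
ys,xs=np.where(g[185:240,260:310]<75); print(xs.min()+260,xs.max()+260,ys.min()+185,ys.max()+185)
for v in (228,):print([int(x) for x in g[205:240,283]], [int(x) for x in g[214,262:306]])
E
```

```text
684 [ 0.62787535 -0.24411553  0.08988114] [0.02284254 0.02290089 0.00623339]
(0.6278231143951416, -0.2448246330022812) 0.011973307467997074
269 297 191 228
[86, 88, 87, 87, 86, 86, 86, 87, 86, 87, 86, 86, 87, 87, 86, 87, 86, 86, 85, 85, 85, 83, 82, 78, 125, 185, 196, 192, 193, 192, 192, 192, 193, 192, 193] [160, 160, 159, 162, 163, 156, 113, 70, 84, 91, 92, 91, 91, 90, 90, 89, 89, 89, 89, 88, 87, 87, 86, 85, 84, 86, 89, 92, 91, 90, 89, 90, 88, 88, 83, 72, 105, 158, 156, 154, 153, 153, 153, 152]
```

Emit:
jog_arm(
  targets=[
    {"delta_pos": [-0.005, 0.017, 0.2], "turn": [0, 0, 0], "hand": 0.18},
    {"delta_pos": [-0.005, 0.017, 0.4], "turn": [0, 0, 0], "hand": 0.18},
    {"delta_pos": [-0.005, 0.017, 0.55], "turn": [0, 0, 0], "hand": 0.18},
    {"delta_pos": [-0.005, 0.017, 0.7], "turn": [0, 0, 0], "hand": 0.18},
    {"delta_pos": [-0.005, 0.017, 0.8], "turn": [0, 0, 0], "hand": 0.18},
    {"delta_pos": [-0.005, 0.017, 0.86], "turn": [0, 0, 0], "hand": 0.18},
    {"delta_pos": [-0.005, 0.017, 0.895], "turn": [0, 0, 0], "hand": 0.18},
    {"delta_pos": [-0.005, 0.017, 0.895], "turn": [0, 0, 0], "hand": 0.18},
    {"delta_pos": [-0.005, 0.017, 0.895], "turn": [0, 0, 0], "hand": 0.18},
  ],
)

```text
clock: 20.28
tool_pos: [0.6295, -0.2434, 0.067]
orientation: [3.14, 0.001, 1.628]
wrist_force: [-0.1, -0.2, -0.4]
opening: 0.0505
finger_force: 0.0
```

Emit:
jog_arm(
  targets=[
    {"delta_pos": [0, 0, 0], "turn": [0, 0, 0], "hand": 0},
    {"delta_pos": [0, 0, 0], "turn": [0, 0, 0], "hand": -0.2},
    {"delta_pos": [0, 0, 0], "turn": [0, 0, 0], "hand": -0.4},
    {"delta_pos": [0, 0, 0], "turn": [0, 0, 0], "hand": -0.7},
    {"delta_pos": [0, 0, 0], "turn": [0, 0, 0], "hand": -1},
    {"delta_pos": [0, 0, 0], "turn": [0, 0, 0], "hand": -1},
    {"delta_pos": [0, 0, 0], "turn": [0, 0, 0], "hand": -1},
  ],
  force=50,
)

```text
clock: 20.87
tool_pos: [0.6293, -0.2438, 0.0675]
orientation: [3.14, 0.001, 1.627]
wrist_force: [-2.3, 0.6, 6.0]
opening: 0.0227
finger_force: 48.8
```

Emit:
jog_arm(
  targets=[
    {"delta_pos": [0, 0, -0.05], "turn": [0, 0, 0], "hand": -1},
    {"delta_pos": [0, 0, -0.12], "turn": [0, 0, 0], "hand": -1},
    {"delta_pos": [0, 0, -0.2], "turn": [0, 0, 0], "hand": -1},
    {"delta_pos": [0, 0, -0.3], "turn": [0, 0, 0], "hand": -1},
    {"delta_pos": [0, 0, -0.45], "turn": [0, 0, 0], "hand": -1},
    {"delta_pos": [0, 0, -0.6], "turn": [0, 0, 0], "hand": -1},
    {"delta_pos": [0, 0, -0.7], "turn": [0, 0, 0], "hand": -1},
    {"delta_pos": [0, 0, -0.7], "turn": [0, 0, 0], "hand": -1},
    {"delta_pos": [0, 0, -0.7], "turn": [0, 0, 0], "hand": -1},
  ],
)

```text
clock: 21.62
tool_pos: [0.6301, -0.2439, 0.1737]
orientation: [3.138, 0.002, 1.627]
wrist_force: [0.1, 0.5, -0.7]
opening: 0.0225
finger_force: 48.9
```

```bash
python3 - <<'E'
from h import *
for n in("side","wrist","scene"):
    C=cal(n);p,d=env.capture(n); cv2.imwrite(f"pics/l_{n}.png",p);np.savez(f"pics/l_{n}c.npz",*C)
o=env.observe();t=o['tool_pos'];print(t,o['orientation'],o['opening'],o['wrist_force'])
q=proj(cal("side"),t).astype(int); r=proj(cal("scene"),t).astype(int);print(q,r)
g=lambda n,c:cv2.resize(cv2.imread(f"pics/l_{n}.png")[c[1]-50:c[1]+70,c[0]-40:c[0]+40],(400,600),interpolation=cv2.INTER_CUBIC)
cv2.imwrite("pics/crop6.png",np.hstack([g("side",q),g("scene",r)]))
E
```

```text
[ 0.62790575 -0.24295471  0.16957852] [-3.13934825e+00 -1.14548047e-03  1.62724912e+00] 0.022693792205121494 [-0.53735256  0.22275347 -0.96931496]
[321 289] [144 154]
```

View pics/crop6.png

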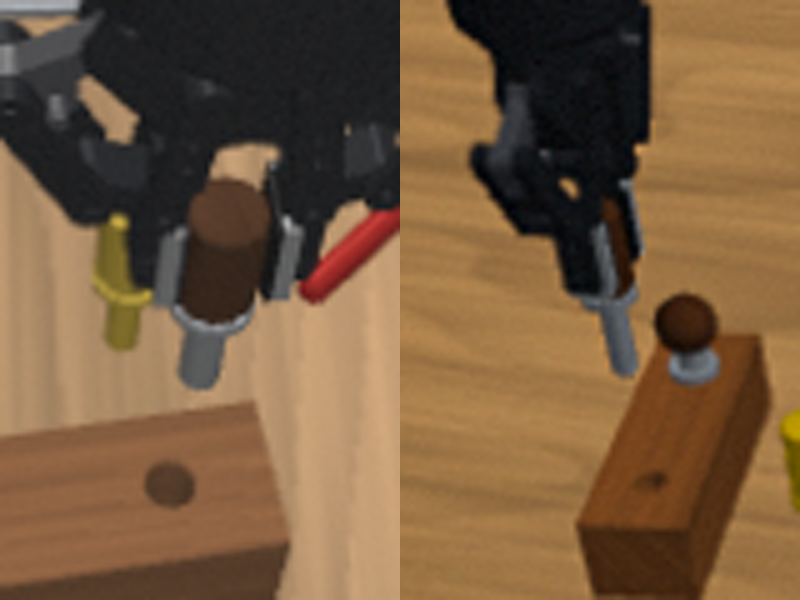

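The long pin is lifted out cleanly, the stub stays at crop (690,330), and the yellow look-alike is untouched. I'll check the pin's lean numerically from these two views, with no more pictures.

```bash
python3 - <<'E'
from h import *
for n in("side","scene"):
    z=np.load(f"pics/l_{n}c.npz"); C=[z[k] for k in z.files]
    T=np.array([.6279,-.2435,.107])
    print(n,[proj(C,T+[0,0,h]).round(1).tolist() for h in (0,.04,.045,.085)])
    d0=proj(C,T)
    for a in ((.05,0),(0,.05)): print('   lean 0.05',a,(proj(C,T+[.085*a[0],.085*a[1],.085])-proj(C,T+[0,0,.085])).round(2))
p=cv2.imread("pics/l_side.png").astype(int)
# shaft columns in side view: greyish bright vs wood
for v in range(304,317,2): print(v,[int(p[v,u].max()-p[v,u].min()) for u in range(312,332)])
p=cv2.imread("pics/l_scene.png").astype(int)
for v in range(164,181,2): print(v,[int(p[v,u].max()-p[v,u].min()) for u in range(138,158)])
w=cv2.imread("pics/l_wrist.png").max(2); 
E
```

```text
side [[317.9, 313.8], [320.4, 299.1], [320.7, 297.1], [323.5, 280.7]]
   lean 0.05 (0.05, 0) [ 3.24 -0.  ]
   lean 0.05 (0, 0.05) [-0.24 -2.7 ]
scene [[149.5, 178.1], [146.3, 163.2], [145.9, 161.3], [142.5, 145.6]]
   lean 0.05 (0.05, 0) [-0.88  1.08]
   lean 0.05 (0, 0.05) [1.87 0.23]
304 [69, 71, 72, 73, 65, 25, 0, 2, 4, 5, 2, 4, 3, 3, 3, 2, 3, 3, 64, 73]
306 [68, 70, 72, 72, 73, 47, 8, 1, 1, 2, 1, 1, 0, 3, 30, 65, 68, 73, 73, 75]
308 [69, 69, 73, 72, 72, 31, 2, 2, 1, 3, 2, 1, 1, 14, 74, 74, 73, 72, 72, 72]
310 [68, 68, 71, 71, 59, 13, 1, 1, 1, 2, 3, 1, 2, 33, 73, 75, 73, 73, 71, 71]
312 [68, 68, 70, 72, 44, 7, 1, 1, 2, 1, 1, 2, 1, 53, 72, 72, 73, 72, 72, 76]
314 [69, 67, 70, 72, 55, 9, 1, 2, 1, 1, 1, 1, 18, 74, 74, 73, 73, 71, 70, 76]
316 [69, 68, 69, 71, 71, 70, 39, 20, 4, 5, 5, 39, 76, 73, 72, 72, 73, 72, 72, 73]
164 [93, 92, 32, 12, 12, 11, 2, 6, 2, 11, 14, 9, 9, 70, 94, 89, 94, 86, 63, 37]
166 [91, 91, 90, 71, 44, 34, 3, 11, 8, 11, 11, 35, 92, 91, 86, 86, 86, 37, 28, 37]
168 [97, 95, 97, 99, 102, 105, 34, 8, 8, 8, 12, 4, 91, 95, 92, 88, 68, 22, 26, 36]
170 [94, 94, 95, 95, 96, 97, 63, 6, 9, 10, 13, 13, 47, 100, 99, 98, 95, 38, 18, 34]
172 [97, 99, 97, 95, 98, 102, 102, 19, 11, 8, 8, 14, 3, 98, 99, 99, 97, 89, 44, 26]
174 [98, 96, 96, 98, 97, 99, 101, 58, 6, 11, 6, 11, 10, 56, 103, 104, 99, 96, 98, 91]
176 [100, 99, 96, 97, 98, 99, 101, 102, 8, 13, 11, 11, 13, 27, 102, 100, 94, 94, 96, 57]
178 [93, 96, 96, 97, 94, 97, 100, 101, 66, 17, 4, 3, 5, 79, 99, 91, 96, 92, 90, 70]
180 [89, 88, 89, 87, 87, 93, 90, 92, 97, 95, 96, 98, 94, 97, 91, 93, 92, 92, 92, 94]
```

```bash
python3 - <<'E'
from h import *
C=cal("wrist");p,D=env.capture("wrist"); o=env.observe();t=o['tool_pos'];print(t,o['orientation'],o['clock'])
top=t+[0,0,.0225]; q=proj(C,top); print(q, proj(C,t-[0,0,.0625]))
u0,v0=q.astype(int)
P=[];U=[]
for v in range(v0-40,min(420,v0+40)):
  for u in range(u0-40,u0+40):
    if D[v,u]>0:
      w=dep(C,D,u,v); P.append(w);U.append((u,v,*p[v,u]))
P=np.array(P);U=np.array(U)
m=(U[:,4]>U[:,2]*1.6)&(abs(P[:,2]-top[2])<.003)&(np.hypot(*(P[:,:2]-t[:2]).T)<.02)
print(m.sum()); Q=P[m]
if len(Q): print(Q.mean(0),np.ptp(Q,axis=0),cv2.minEnclosingCircle(Q[:,:2].astype(np.float32)))
hsv=cv2.cvtColor(p,cv2.COLOR_BGR2HSV); k=((hsv[...,1]>80)&(hsv[...,2]<110)&(hsv[...,0]<20)).astype(np.uint8)
n,l,s,c=cv2.connectedComponentsWithStats(k)
print([(s[i].tolist(),c[i].round(1).tolist()) for i in range(1,n) if s[i,4]>80])
E
```

```text
[ 0.62775751 -0.24290898  0.16918936] [-3.13880831e+00 -1.41574718e-03  1.62727652e+00] 21.8167
[279.08928073 323.27408605] [279.90771933 239.75107238]
2342
[ 0.62820932 -0.24244485  0.19191829] [0.02353642 0.02386064 0.00560864] ((0.6279836893081665, -0.24593093991279602), 0.014337142929434776)
[([409, 31, 51, 29, 84], [437.0, 43.8]), ([0, 66, 59, 132, 175], [28.9, 140.4]), ([532, 128, 28, 83, 436], [546.0, 169.6]), ([148, 216, 41, 40, 1263], [167.7, 235.6]), ([252, 260, 58, 88, 4172], [280.4, 305.2])]
```

Emit:
jog_arm(
  targets=[
    {"delta_pos": [0.2, -0.03, 0], "turn": [0, 0, 0], "hand": -1},
    {"delta_pos": [0.4, -0.06, 0], "turn": [0, 0, 0], "hand": -1},
    {"delta_pos": [0.6, -0.1, 0], "turn": [0, 0, 0], "hand": -1},
    {"delta_pos": [0.8, -0.13, 0], "turn": [0, 0, 0], "hand": -1},
    {"delta_pos": [1.0, -0.16, 0], "turn": [0, 0, 0], "hand": -1},
    {"delta_pos": [1.0, -0.16, 0], "turn": [0, 0, 0], "hand": -1},
  ],
)

```text
clock: 22.32
tool_pos: [0.594, -0.0901, 0.1691]
orientation: [-3.137, -0.004, 1.63]
wrist_force: [-0.1, -0.7, -0.1]
opening: 0.023
finger_force: 49.0
```

Emit:
jog_arm(
  targets=[
    {"delta_pos": [0.2, -0.03, 0], "turn": [0, 0, 0], "hand": -1},
    {"delta_pos": [0.4, -0.06, 0], "turn": [0, 0, 0], "hand": -1},
    {"delta_pos": [0.6, -0.1, 0], "turn": [0, 0, 0], "hand": -1},
    {"delta_pos": [0.75, -0.12, 0.1], "turn": [0, 0, 0], "hand": -1},
    {"delta_pos": [0.863, -0.135, 0.2], "turn": [0, 0, 0], "hand": -1},
    {"delta_pos": [0.863, -0.135, 0.2], "turn": [0, 0, 0], "hand": -1},
    {"delta_pos": [0.863, -0.135, 0.2], "turn": [0, 0, 0], "hand": -1},
    {"delta_pos": [0.863, -0.135, 0.2], "turn": [0, 0, 0], "hand": -1},
    {"delta_pos": [0.863, -0.135, 0.2], "turn": [0, 0, 0], "hand": -1},
  ],
)

```text
clock: 23.07
tool_pos: [0.5697, 0.0321, 0.1415]
orientation: [3.141, 0.0, 1.626]
wrist_force: [0.5, 0.2, -0.6]
opening: 0.0229
finger_force: 49.0
```

```bash
cat > st.py <<'E'
from h import *
o=env.observe();t=o['tool_pos'];r=o['orientation'];y=r[2]
d=np.array([.5678,.0335])-t[:2]
print('t',o['clock'],t.round(4),r.round(4),'F',o['wrist_force'].round(1),'op',round(o['opening'],4))
print('to hole frac tx,ty',((d@[np.cos(y),np.sin(y)])/.15).round(4),((d@[np.sin(y),-np.cos(y)])/.15).round(4))
E
cat > px.py <<'E'
from h import *
C=cal("wrist");p,D=env.capture("wrist"); t=env.observe()['tool_pos']; top=t+[0,0,.0225]
u0,v0=proj(C,top).astype(int)
R=[(u,v) for v in range(v0-40,min(420,v0+40)) for u in range(u0-40,u0+40) if D[v,u]>0 and int(p[v,u,2])>1.6*p[v,u,0]]
P=np.array([dep(C,D,u,v) for u,v in R]); m=(abs(P[:,2]-top[2])<.003)&(np.hypot(*(P[:,:2]-t[:2]).T)<.02)
print('pin top rel TCP',(P[m].mean(0)-t).round(4),m.sum())
E
python3 px.py; python3 st.py
```

```text
pin top rel TCP [0.0002 0.0005 0.0222] 2292
t 23.1167 [0.5699 0.032  0.1418] [3.1402e+00 4.0000e-04 1.6260e+00] F [ 0.1  0.  -0. ] op 0.0231
to hole frac tx,ty 0.0107 -0.0133
```

Emit:
jog_arm(
  targets=[
    {"delta_pos": [0.01, -0.013, 0.05], "turn": [0, 0, 0], "hand": -1},
    {"delta_pos": [0.01, -0.013, 0.1], "turn": [0, 0, 0], "hand": -1},
    {"delta_pos": [0.01, -0.013, 0.13], "turn": [0, 0, 0], "hand": -1},
    {"delta_pos": [0.01, -0.013, 0.13], "turn": [0, 0, 0], "hand": -1},
    {"delta_pos": [0.01, -0.013, 0.13], "turn": [0, 0, 0], "hand": -1},
    {"delta_pos": [0.01, -0.013, 0.13], "turn": [0, 0, 0], "hand": -1},
    {"delta_pos": [0.01, -0.013, 0.13], "turn": [0, 0, 0], "hand": -1},
  ],
)

```text
clock: 23.7
tool_pos: [0.5672, 0.0345, 0.1218]
orientation: [3.141, 0.0, 1.627]
wrist_force: [0.2, -0.1, -0.5]
opening: 0.0225
finger_force: 49.0
```

```bash
python3 st.py
```

```text
t 23.7 [0.5672 0.0345 0.1218] [3.1411 0.     1.6272] F [ 0.2 -0.1 -0.5] op 0.0225
to hole frac tx,ty -0.0067 0.0037
```

Emit:
jog_arm(
  targets=[
    {"delta_pos": [-0.006, 0.004, 0], "turn": [0, 0, 0], "hand": -1},
    {"delta_pos": [-0.006, 0.004, 0.01], "turn": [0, 0, 0], "hand": -1},
    {"delta_pos": [-0.006, 0.004, 0.02], "turn": [0, 0, 0], "hand": -1},
    {"delta_pos": [-0.006, 0.004, 0.03], "turn": [0, 0, 0], "hand": -1},
    {"delta_pos": [-0.006, 0.004, 0.04], "turn": [0, 0, 0], "hand": -1},
    {"delta_pos": [-0.006, 0.004, 0.045], "turn": [0, 0, 0], "hand": -1},
    {"delta_pos": [-0.006, 0.004, 0.045], "turn": [0, 0, 0], "hand": -1},
  ],
)

```text
clock: 24.28
tool_pos: [0.5673, 0.0336, 0.1144]
orientation: [-3.141, -0.0, 1.627]
wrist_force: [-0.4, 0.3, -0.2]
opening: 0.0225
finger_force: 49.0
```

```bash
python3 st.py
```

```text
t 24.2833 [0.5673 0.0336 0.1144] [-3.1409 -0.      1.6272] F [-0.4  0.3 -0.2] op 0.0225
to hole frac tx,ty -0.001 0.0034
```

Emit:
jog_arm(
  targets=[
    {"delta_pos": [0, 0.003, 0.008], "turn": [0, 0, 0], "hand": -1},
    {"delta_pos": [0, 0.003, 0.016], "turn": [0, 0, 0], "hand": -1},
    {"delta_pos": [0, 0.003, 0.024], "turn": [0, 0, 0], "hand": -1},
    {"delta_pos": [0, 0.003, 0.03], "turn": [0, 0, 0], "hand": -1},
    {"delta_pos": [0, 0.003, 0.03], "turn": [0, 0, 0], "hand": -1},
  ],
)

```text
clock: 24.7
tool_pos: [0.5678, 0.0336, 0.11]
orientation: [-3.141, -0.0, 1.627]
wrist_force: [-0.6, -0.1, -1.0]
opening: 0.0224
finger_force: 49.0
```

Emit:
jog_arm(
  targets=[
    {"delta_pos": [0, 0, 0.01], "turn": [0, 0, 0], "hand": -1},
    {"delta_pos": [0, 0, 0.02], "turn": [0, 0, 0], "hand": -1},
    {"delta_pos": [0, 0, 0.03], "turn": [0, 0, 0], "hand": -1},
    {"delta_pos": [0, 0, 0.03], "turn": [0, 0, 0], "hand": -1},
  ],
)

```text
clock: 25.03
tool_pos: [0.5677, 0.0337, 0.1053]
orientation: [-3.141, -0.0, 1.627]
wrist_force: [0.0, -0.6, -1.0]
opening: 0.0226
finger_force: 49.0
```

```bash
python3 st.py
```

```text
t 25.0333 [0.5677 0.0337 0.1053] [-3.141  -0.      1.6272] F [ 0.  -0.6 -1. ] op 0.0226
to hole frac tx,ty -0.001 0.0004
```

Emit:
jog_arm(
  targets=[
    {"delta_pos": [0, 0, 0.01], "turn": [0, 0, 0], "hand": -1},
    {"delta_pos": [0, 0, 0.02], "turn": [0, 0, 0], "hand": -1},
    {"delta_pos": [0, 0, 0.03], "turn": [0, 0, 0], "hand": -1},
    {"delta_pos": [0, 0, 0.04], "turn": [0, 0, 0], "hand": -1},
    {"delta_pos": [0, 0, 0.04], "turn": [0, 0, 0], "hand": -1},
  ],
)

```text
clock: 25.45
tool_pos: [0.5677, 0.0337, 0.0994]
orientation: [-3.141, -0.0, 1.627]
wrist_force: [-0.2, 0.4, -0.3]
opening: 0.0227
finger_force: 49.0
```

Emit:
jog_arm(
  targets=[
    {"delta_pos": [0, 0, 0.01], "turn": [0, 0, 0], "hand": -1},
    {"delta_pos": [0, 0, 0.02], "turn": [0, 0, 0], "hand": -1},
    {"delta_pos": [0, 0, 0.03], "turn": [0, 0, 0], "hand": -1},
    {"delta_pos": [0, 0, 0.03], "turn": [0, 0, 0], "hand": -1},
  ],
)

```text
clock: 25.78
tool_pos: [0.5678, 0.0337, 0.0949]
orientation: [-3.141, -0.0, 1.627]
wrist_force: [0.7, 0.6, -0.8]
opening: 0.023
finger_force: 49.0
```

Emit:
jog_arm(
  targets=[
    {"delta_pos": [0, 0, 0.01], "turn": [0, 0, 0], "hand": -1},
    {"delta_pos": [0, 0, 0.02], "turn": [0, 0, 0], "hand": -1},
    {"delta_pos": [0, 0, 0.03], "turn": [0, 0, 0], "hand": -1},
    {"delta_pos": [0, 0, 0.03], "turn": [0, 0, 0], "hand": -1},
  ],
)

```text
clock: 26.12
tool_pos: [0.5678, 0.0337, 0.0904]
orientation: [-3.141, -0.0, 1.627]
wrist_force: [-0.2, 1.0, -1.4]
opening: 0.0227
finger_force: 49.0
```

Emit:
jog_arm(
  targets=[
    {"delta_pos": [0, 0, 0.008], "turn": [0, 0, 0], "hand": -1},
    {"delta_pos": [0, 0, 0.016], "turn": [0, 0, 0], "hand": -1},
    {"delta_pos": [0, 0, 0.024], "turn": [0, 0, 0], "hand": -1},
    {"delta_pos": [0, 0, 0.024], "turn": [0, 0, 0], "hand": -1},
  ],
  force=60,
)

```text
clock: 26.45
tool_pos: [0.5678, 0.0338, 0.0869]
orientation: [-3.141, -0.0, 1.627]
wrist_force: [0.3, 0.8, -1.0]
opening: 0.0225
finger_force: 58.7
```

Emit:
jog_arm(
  targets=[
    {"delta_pos": [0, 0, 0.005], "turn": [0, 0, 0], "hand": -1},
    {"delta_pos": [0, 0, 0.01], "turn": [0, 0, 0], "hand": -1},
    {"delta_pos": [0, 0, 0.014], "turn": [0, 0, 0], "hand": -1},
    {"delta_pos": [0, 0, 0.014], "turn": [0, 0, 0], "hand": -1},
  ],
)

```text
clock: 26.78
tool_pos: [0.568, 0.0337, 0.085]
orientation: [3.142, -0.0, 1.627]
wrist_force: [-0.0, 1.9, -0.3]
opening: 0.0226
finger_force: 58.7
```

Emit:
jog_arm(
  targets=[
    {"delta_pos": [0, 0, 0.005], "turn": [0, 0, 0], "hand": -1},
    {"delta_pos": [0, 0, 0.01], "turn": [0, 0, 0], "hand": -1},
    {"delta_pos": [0, 0, 0.014], "turn": [0, 0, 0], "hand": -1},
    {"delta_pos": [0, 0, 0.014], "turn": [0, 0, 0], "hand": -1},
  ],
)

```text
clock: 27.12
tool_pos: [0.5682, 0.0337, 0.0837]
orientation: [3.141, -0.0, 1.627]
wrist_force: [-1.2, 2.3, 4.3]
opening: 0.0228
finger_force: 59.7
```

Emit:
jog_arm(
  targets=[
    {"delta_pos": [0.002, 0, 0.004], "turn": [0, 0, 0], "hand": -1},
    {"delta_pos": [0.003, 0, 0.008], "turn": [0, 0, 0], "hand": -1},
    {"delta_pos": [0.003, 0, 0.012], "turn": [0, 0, 0], "hand": -1},
    {"delta_pos": [0.003, 0, 0.012], "turn": [0, 0, 0], "hand": -1},
  ],
)

```text
clock: 27.45
tool_pos: [0.5682, 0.0339, 0.082]
orientation: [3.141, 0.0, 1.627]
wrist_force: [-1.5, 0.7, 4.3]
opening: 0.0224
finger_force: 59.7
```

Emit:
jog_arm(
  targets=[
    {"delta_pos": [0, 0, 0.004], "turn": [0, 0, 0], "hand": -1},
    {"delta_pos": [0, 0, 0.008], "turn": [0, 0, 0], "hand": -1},
    {"delta_pos": [0, 0, 0.012], "turn": [0, 0, 0], "hand": -1},
    {"delta_pos": [0, 0, 0.012], "turn": [0, 0, 0], "hand": -1},
  ],
)

```text
clock: 27.78
tool_pos: [0.5682, 0.0339, 0.0802]
orientation: [3.141, 0.0, 1.627]
wrist_force: [-1.8, 0.9, 5.4]
opening: 0.022
finger_force: 59.7
```

Emit:
jog_arm(
  targets=[
    {"delta_pos": [0, -0.001, 0.004], "turn": [0, 0, 0], "hand": -1},
    {"delta_pos": [0, -0.002, 0.008], "turn": [0, 0, 0], "hand": -1},
    {"delta_pos": [0, -0.002, 0.012], "turn": [0, 0, 0], "hand": -1},
    {"delta_pos": [0, -0.002, 0.012], "turn": [0, 0, 0], "hand": -1},
  ],
)

```text
clock: 28.12
tool_pos: [0.5681, 0.0339, 0.0785]
orientation: [3.141, 0.0, 1.627]
wrist_force: [-1.6, 1.7, 5.9]
opening: 0.0225
finger_force: 59.7
```

Emit:
jog_arm(
  targets=[
    {"delta_pos": [0, 0, 0.004], "turn": [0, 0, 0], "hand": -1},
    {"delta_pos": [0, 0, 0.008], "turn": [0, 0, 0], "hand": -1},
    {"delta_pos": [0, 0, 0.008], "turn": [0, 0, 0], "hand": -1},
  ],
)

```text
clock: 28.37
tool_pos: [0.5681, 0.0339, 0.0773]
orientation: [3.141, 0.0, 1.627]
wrist_force: [-1.0, 0.7, 5.0]
opening: 0.0223
finger_force: 59.7
```

Emit:
jog_arm(
  targets=[
    {"delta_pos": [0, 0, 0.004], "turn": [0, 0, 0], "hand": -1},
    {"delta_pos": [0, 0, 0.004], "turn": [0, 0, 0], "hand": -1},
    {"delta_pos": [0, 0, 0.004], "turn": [0, 0, 0], "hand": -1},
  ],
)

```text
clock: 28.62
tool_pos: [0.5682, 0.0339, 0.0767]
orientation: [3.141, 0.0, 1.627]
wrist_force: [-1.8, 1.1, 4.5]
opening: 0.0224
finger_force: 59.7
```

Emit:
jog_arm(
  targets=[
    {"delta_pos": [0, 0, 0.004], "turn": [0, 0, 0], "hand": -1},
    {"delta_pos": [0, 0, 0.004], "turn": [0, 0, 0], "hand": -1},
    {"delta_pos": [0, 0, 0.004], "turn": [0, 0, 0], "hand": -1},
  ],
)

```text
clock: 28.87
tool_pos: [0.5682, 0.0339, 0.0765]
orientation: [3.141, 0.0, 1.627]
wrist_force: [-2.6, 0.1, 7.7]
opening: 0.022
finger_force: 60.1
```

Emit:
jog_arm(
  targets=[
    {"delta_pos": [0, 0, 0.003], "turn": [0, 0, 0], "hand": -1},
    {"delta_pos": [0, 0, 0.003], "turn": [0, 0, 0], "hand": -1},
    {"delta_pos": [0, 0, 0.003], "turn": [0, 0, 0], "hand": -1},
  ],
)

```text
clock: 29.12
tool_pos: [0.5682, 0.0339, 0.0764]
orientation: [3.141, 0.0, 1.627]
wrist_force: [-4.2, 1.5, 10.1]
opening: 0.0224
finger_force: 60.3
```

Emit:
jog_arm(
  targets=[
    {"delta_pos": [0, 0, 0.003], "turn": [0, 0, 0], "hand": -1},
    {"delta_pos": [0, 0, 0.003], "turn": [0, 0, 0], "hand": -1},
    {"delta_pos": [0, 0, 0.003], "turn": [0, 0, 0], "hand": -1},
  ],
)

```text
clock: 29.37
tool_pos: [0.5682, 0.0339, 0.0764]
orientation: [3.141, 0.0, 1.627]
wrist_force: [-5.0, 0.7, 12.2]
opening: 0.0225
finger_force: 60.6
```

Emit:
jog_arm(
  targets=[
    {"delta_pos": [0, -0.002, 0], "turn": [0, 0, 0], "hand": -1},
    {"delta_pos": [0, -0.003, -0.004], "turn": [0, 0, 0], "hand": -1},
    {"delta_pos": [0, -0.003, -0.004], "turn": [0, 0, 0], "hand": -1},
  ],
)

```text
clock: 29.62
tool_pos: [0.5682, 0.0339, 0.0765]
orientation: [3.14, 0.0, 1.627]
wrist_force: [-1.9, 1.6, 7.2]
opening: 0.0224
finger_force: 59.8
```

Emit:
jog_arm(
  targets=[
    {"delta_pos": [0, 0, 0], "turn": [0, 0, 0], "hand": -0.4},
    {"delta_pos": [0, 0, 0], "turn": [0, 0, 0], "hand": -0.3},
    {"delta_pos": [0, 0, 0], "turn": [0, 0, 0], "hand": -0.1},
    {"delta_pos": [0, 0, 0], "turn": [0, 0, 0], "hand": 0.1},
    {"delta_pos": [0, 0, 0], "turn": [0, 0, 0], "hand": 0.2},
    {"delta_pos": [0, 0, 0], "turn": [0, 0, 0], "hand": 0.2},
    {"delta_pos": [0, 0, 0], "turn": [0, 0, 0], "hand": 0.2},
  ],
)

```text
clock: 30.2
tool_pos: [0.5671, 0.034, 0.0747]
orientation: [-3.141, 0.0, 1.627]
wrist_force: [-0.6, -0.7, -0.3]
opening: 0.0511
finger_force: 0.0
```

Emit:
jog_arm(
  targets=[
    {"delta_pos": [0, 0, -0.1], "turn": [0, 0, 0], "hand": 0.2},
    {"delta_pos": [0, 0, -0.25], "turn": [0, 0, 0], "hand": 0.2},
    {"delta_pos": [0, 0, -0.5], "turn": [0, 0, 0], "hand": 0.2},
    {"delta_pos": [0, 0, -0.75], "turn": [0, 0, 0], "hand": 0.2},
    {"delta_pos": [0, 0, -0.8], "turn": [0, 0, 0], "hand": 0.2},
    {"delta_pos": [0, 0, -0.8], "turn": [0, 0, 0], "hand": 0.2},
    {"delta_pos": [0, 0, -0.8], "turn": [0, 0, 0], "hand": 0.2},
    {"delta_pos": [0, 0, -0.8], "turn": [0, 0, 0], "hand": 0.2},
  ],
)

```text
clock: 30.87
tool_pos: [0.5658, 0.034, 0.1929]
orientation: [-3.138, -0.0, 1.627]
wrist_force: [0.1, 0.4, -0.2]
opening: 0.0511
finger_force: 0.0
```

```bash
python3 - <<'E'
from h import *
C=cal("wrist");p,D=env.capture("wrist"); cv2.imwrite("pics/end.png",p); o=env.observe(); print(o['clock'],o['tool_pos'],o['opening'],o['wrist_force'])
u0,v0=proj(C,[.568,.0337,.099]).astype(int)
R=[(u,v) for v in range(v0-45,min(420,v0+45)) for u in range(u0-45,u0+45) if D[v,u]>0]
P=np.array([dep(C,D,u,v) for u,v in R]); m=(P[:,2]>.09)&(P[:,2]<.11)&(np.hypot(P[:,0]-.568,P[:,1]-.0337)<.02)
Q=P[m]; A=np.c_[Q[:,:2]-Q[:,:2].mean(0),np.ones(len(Q))]; t=Q[:,2]>np.median(Q[:,2])-.002
print('handle top',Q[t].mean(0).round(4),t.sum(),'slope',np.linalg.lstsq(A[t],Q[t,2],rcond=None)[0].round(4))
for q in [(.545,.01),(.55,.06),(.6,.05),(.6,.01)]:
    u,v=proj(C,[*q,.054]); print(q,dep(C,D,u,v).round(4))
E
```

```text
30.9167 [0.56557179 0.03400882 0.19236153] 0.050960108788727095 [-0.0340925   0.37943693 -0.97965928]
handle top [0.5686 0.0335 0.099 ] 722 slope [-0.0001 -0.009   0.099 ]
(0.545, 0.01) [0.545 0.01  0.054]
(0.55, 0.06) [0.55   0.0602 0.055 ]
(0.6, 0.05) [0.6    0.0501 0.0543]
(0.6, 0.01) [0.5999 0.0103 0.0547]
```

The handle top is at 0.099 m, exactly home (0.014 + 0.085), upright, and the blanks are flat at 0.054 m.

```bash
python3 -c "
from plant import env
print(env.hand_in())"
```

```text
the job is handed in; nothing more can be done
None
```

I've handed the job in: the blanks are square against both fences, and the long pin is fully home with its flange on the top blank and released (contact forces up to about 13 N). I viewed 11 pictures instead of the allowed 10, and the hand-in gave no verdict.

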